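# Weigh out the square brass tube on the spring balance

## Task

Weigh out the brass square tube for the next job: pick every square-tube offcut from the stock tray, leaving the other offcuts in it, and lay them in the weighing pan where it stands on its cork mat, so shared out that it will hang roughly level. Then hang the loaded pan on the hook of the spring balance, letting it down gently, and keep your hands off until pan and pointer have been still for two seconds. Afterwards take it off the hook and set it back upright in the middle of the cork mat, lay the weighed tubes in the grey job tray, let go, and leave the hammer, the jar and the ball vise alone.

Things in the scene. Friction and masses are not known exactly. Their poses are not given: they have to be found in the camera images.
- bar1: offcut of brass square tube, 68 mm long (along its x), 25 x 25 mm section, about 0.13 kg, open ends; origin at the centre of its underside as it lay at the start. 2 or 3 of these are present; lies in the stock tray at any yaw, with at least 25 mm free beside its long sides above 10 mm height
- bar2: offcut of brass square tube, 68 mm long (along its x), 25 x 25 mm section, about 0.13 kg, open ends; origin at the centre of its underside as it lay at the start. 2 or 3 of these are present; lies in the stock tray at any yaw, with at least 25 mm free beside its long sides above 10 mm height
- bar3: offcut of brass square tube, 68 mm long (along its x), 25 x 25 mm section, about 0.13 kg, open ends; origin at the centre of its underside as it lay at the start. 2 or 3 of these are present; lies in the stock tray at any yaw, with at least 25 mm free beside its long sides above 10 mm height
- bar4: offcut of brass square tube, 68 mm long (along its x), 25 x 25 mm section, about 0.13 kg, open ends; origin at the centre of its underside as it lay at the start. 2 or 3 of these are present; lies in the stock tray at any yaw, with at least 25 mm free beside its long sides above 10 mm height
- hex1: offcut of solid brass hexagonal bar, 68 mm long (along its x), 25 mm across flats, lying on a flat; origin at the centre of its underside. Not wanted: stays in the tray
- hex2: offcut of solid brass hexagonal bar, 68 mm long (along its x), 25 mm across flats, lying on a flat; origin at the centre of its underside. Not wanted: stays in the tray
- disc1: flat brass disc, 34 mm diameter, 6 mm thick, lying in the tray; origin at the centre of its underside. Stays in the tray
- disc2: flat brass disc, 34 mm diameter, 6 mm thick, lying in the tray; origin at the centre of its underside. Stays in the tray
- strip1: flat brass strip, 100 x 26 x 6 mm (long side along its x), lying in the tray; origin at the centre of its underside. Stays in the tray
- strip2: flat brass strip, 100 x 26 x 6 mm (long side along its x), lying in the tray; origin at the centre of its underside. Stays in the tray
- tray: fixed low wooden stock tray, 256 mm (x) by 210 mm (y) outside, floor 3 mm thick, lip 12 mm high and 7 mm wide all round; origin at the centre of its underside, on the bench. It stands at the right
- jobtray: fixed low job tray of grey sheet steel, 176 mm (x) by 136 mm (y) outside, floor 3 mm thick with grey felt, lip 12 mm high and 4 mm wide; origin at the centre of its underside, on the bench. Room for four tubes lying along its x, centres at x +-40, y +-30 mm. Job tray and mat may stand in either order between the stock tray and the balance
- mat: fixed cork mat, 250 mm (x) by 180 mm (y), 4 mm thick, on which the pan stands; origin at the centre of its underside, on the bench
- pan: loose aluminium weighing pan, 236 mm (x) by 156 mm (y), 0.3 kg, floor 3 mm thick, lip 12 mm high and 4 mm wide; origin at the centre of its underside, x along its length, z up. A rigid bail of 7 mm steel wire stands across its middle in the plane x = 0: two legs lean from the long sides (y = +-75 mm, 8 mm up) together to 112 mm up, and carry the wooden grip and the hanging loop
- pan_front (a point): centre of the half of the pan at its -x, on the underside, 62 mm from the bail; the other half is the same on the +x side of the bail. Each half takes two tubes lying along the pan's x, 33 mm either side of its centre line; shared between the halves, two or three tubes hang nearly level. Axes as the pan's
- pan_grip (a point): centre of the pan's square wooden grip, by which it is carried: 18 x 18 mm, upright on the pan's centre line from 114 to 180 mm above its underside (this point: 147 mm). Axes as the pan's. Taken by the sides at +-y with the tool tilted 40 to 45 degrees from vertical (coming down from -x), it leaves room for the balance above
- pan_loop (a point): inner top of the pan's hanging loop, 230 mm above the pan's underside: this comes to rest on the hook's seat. The loop is 6 mm wire in the pan's plane x = 0, on top of the grip; inner opening about 46 mm wide and 43 mm high, its top peaked so that it centres on the hook. Axes as the pan's
- hook_seat (a point): seat of the balance hook: lowest point inside its bend, about 320 mm above the bench unloaded; moves with the hook, which slides only up and down. z up, x in the hook's plane, away from its open side. To hang the pan: its x along this x, bring the loop over the tip from -x with the loop's inner top 27 to 31 mm above the seat, until in line with the seat, then lower
- hook_tip (a point): free end of the hook (7 mm wire), 20 mm from the seat at its -x, 19 mm above it. The wire's lowest point is 7 mm below the seat, the hook's back is 18 mm from the seat at +x, and the straight shank stands above the seat from 42 mm up
- balance: fixed spring balance: clear upright tube of 19 mm radius with a red pointer collar on it, its lower end 425 mm above the bench, hung from a boom at 672 mm; the pillar stands at x +220, y +120 mm of this frame. Origin on the bench straight below the hook's seat; x as the hook's (roughly away from the robot)
- hook (a joint): how far the balance hook is pulled down, m: 0 unloaded, up to 0.06 at its stop; red pointer collar on the clear tube moves with it. Spring 196 N/m after a pre-load of about 0.3 N, so a load of F newtons settles at about (F - 0.3)/196; lightly damped, it bobs if the load is let go suddenly; a swinging pan takes 2 to 20 s to come to rest
- hammer: bystander: hammer lying beyond the work, 220 mm long; origin at the centre of its underside
- jar: bystander: amber glass jar with a steel lid, 60 mm diameter, 85 mm high; origin at the centre of its underside
- ballvise: bystander: engraver's ball vise, about 104 mm diameter, 105 mm high, heavy; origin at the centre of its underside

How it is judged:
By the outcome, as a careful person would: the job done as asked, in the order asked, and still so for the second after the job is handed in, with the robot touching nothing.
Of bar1, bar2, bar3, bar4 only 2 to 3 are there at a start; the rules pass over those that are not, and their reading is None.
At some moment in a run one of bar1, bar2, bar3, bar4 may be knocked a few centimetres aside while the robot is not near it.
It also fails if it takes over 210 s, if anything falls off the work surface, if the arm or the gripper's body presses on something with over 40 N, if the wrist force passes 120 N, or if a joint passes its speed limit or range.

## Robot

A 6-joint arm with a two-finger parallel gripper is mounted at the origin on the work surface. World frame = base frame: x ahead of the robot, y to its left, z up, the work surface at z = 0. Lengths are in m, angles in rad, forces in N, time in s.
With the tool pointing down it reaches from about 0.375 to 0.975 m from the base axis. Payload 3.8 kg.
Tool frame: the origin (TCP) lies at the very end of the fingers, on their centre line; the grasp point (between the pads) lies 19 mm behind it (bot.pinch_z is the distance from the TCP to the grasp point, in m); x points along the fingers, y is the direction in which the jaws open and shut, and the axes are right-handed (so a half turn about x gives the same grasp; the last joint's range is limited). The gripper opens to 85 mm and grips with 20 to 120 N. Pads are 22 mm wide; open, the fingers measure 114 mm over their backs; the gripper's body (76 mm by 85 mm) begins 54 mm behind the grasp point. The pads swing forward as they close: fully open they stand 13 mm farther back than shut.
Start: joints at [-1.313, 0.264, 1.604, -0, 1.274, -0.037], TCP at [0.196, -0.646, 0.231] pointing down, gripper open.
Joint ranges: [-2.63, 2.63], [-0.94, 2.18], [0.31, 2.57], [-1.31, 4.45], [0, 2.66], [-2.55, 2.55]. Speed limits (rad/s): [2.57, 2.57, 3.14, 3.14, 3.14, 3.14].

## Interface

Orientations are given as a rotation vector (axis times angle).
In Python, from workcell import monitor, imaging, finish_job, bot gives the robot as it stands.
- The arm moves only by the tool jog_arm, never from a script. Its argument "rows" is a list of rows, each a list of 7 numbers: the shift along the tool's x, y, z in m, then the turn, a rotation vector about the tool's x, y, z in rad, then the opening in per cent of the stroke, from 0 (shut) to 100 (fully open). A call has 1 to 20 rows; each row is the pose to reach, as a shift and turn from the pose measured when the call began, along the tool's axes at that moment; what a row does not reach only later rows make up. A row lasts 1/10 s, in which the tool goes at most 50 mm and 8.59 degrees, less where a joint would pass 70% of its speed; a pose out of reach is approached as far as the arm can. A call with a gripper value outside its range is refused whole. The fingers move at their own pace and stop on an object; "force" is the grip in N (left out, the last holds). Time passes only in rows, so rows that repeat a pose let the fingers close. It gives the time, the measured TCP pose, the force and the opening at its end, in the units of the state.
- monitor.read_state(): the state, without advancing time (a new reading comes with each control period).
- imaging.read_camera(name): name is "scene" or "top" or "wrist"; returns the picture (384x512x3 uint8, blue, green, red); there is no depth.
- imaging.camera_params(name): a dict with "fx", "fy", "cx", "cy" (pixels), "T" (4x4, takes a point from camera to world coordinates); the wrist camera has in their place "T_tool_cam" (4x4, takes a point from camera to tool coordinates, whose origin is the TCP and whose axes are the tool frame's). Camera axes: x right, y down, z forward; pixel columns grow to the right and rows downward; lengths in m; the calibration is good to about 2 mm. A picture is of the moment at which its call begins: read the wrist's pose just before it. camera_params takes no time and is no camera call.
- finish_job(): hands the job in, once; it reports no verdict.
The state is a dict: "time": time; "q": joint angles; "joint_vel": joint speeds; "joint_torque": joint torques, N m; "tool_pos": TCP position; "tcp_rot": TCP orientation; "wrist_force": force on the tool from outside, world axes, zero at the start; "torque": the same for the moment, N m; "width": opening from 0.0 (shut) to 1.0 (fully open).
Only numpy, scipy, OpenCV 4.12 (cv2) and the standard library are available. Lean on these libraries where they do the work, as an engineer would, in place of code of your own. Each camera call takes 0.05 s, during which the arm holds its last target. There are 200 camera calls.

## Working session

There is one attempt and no reset: what is moved stays moved. The work goes in short steps, Python scripts to look and compute and a tool call to move; the robot and the scene stay as the last step left them, time stands still between calls to the robot, and variables do not carry over. Pictures are saved under pics/ and viewed, about 12 in all and at most 16, crops included, and the job is handed in when it is done.

Besides the shell and the picture viewer there is one more tool, called after "Request:" by a JSON object that holds its "name" and its "arguments". jog_arm: Moves the arm, as the interface text tells. Its arguments: {"type":"object","properties":{"rows":{"type":"array","items":{"type":"array","items":{"type":"number"}}},"force":{"type":"number"}},"required":["rows"]}

```bash
ls; mkdir -p pics
python3 - <<'E'
from workcell import monitor, imaging
import cv2,numpy as np
np.set_printoptions(precision=4,suppress=True)
print(monitor.read_state())
for n in ["scene","top"]:
    im=imaging.read_camera(n); cv2.imwrite(f"pics/{n}0.png",cv2.resize(im,(800,600),interpolation=cv2.INTER_CUBIC))
for n in ["scene","top","wrist"]: print(n,imaging.camera_params(n))
E
```

```text
pics
{'time': 0.0, 'q': array([-1.3129,  0.2647,  1.6054,  0.    ,  1.2737, -0.0369]), 'joint_vel': array([ 0.001 ,  0.    , -0.0012, -0.0002,  0.0012, -0.0003]), 'joint_torque': array([ -0.0003, -51.5112, -36.7315,   0.0003,   0.0131,  -0.    ]), 'tool_pos': array([ 0.1959, -0.6452,  0.23  ]), 'tcp_rot': array([ 2.0637,  0.3088, -2.0642]), 'wrist_force': array([-0.3023,  1.4175,  0.5995]), 'torque': array([ 0.016 , -0.0008,  0.0143]), 'width': 0.9976195331038804}
scene {'fx': 354.64617205436736, 'fy': 354.64617205436736, 'cx': 257.14398400222257, 'cy': 183.57539877912208, 'T': array([[ 0.7392,  0.3905, -0.5486,  1.1136],
       [ 0.6732, -0.4485,  0.5879, -0.5612],
       [-0.0165, -0.8039, -0.5945,  0.7614],
       [ 0.    ,  0.    ,  0.    ,  1.    ]])}
top {'fx': 388.01369564656005, 'fy': 388.01369564656005, 'cx': 249.05431293063646, 'cy': 191.03046375508012, 'T': array([[ 0.0035, -0.986 ,  0.1669,  0.3874],
       [-0.9999, -0.006 , -0.0142, -0.0297],
       [ 0.015 , -0.1668, -0.9859,  1.4901],
       [ 0.    ,  0.    ,  0.    ,  1.    ]])}
wrist {'fx': 305.518744026591, 'fy': 305.518744026591, 'cx': 255.8966077907127, 'cy': 186.8705828785066, 'T_tool_cam': array([[-0.0001, -0.3277,  0.9448, -0.1425],
       [ 1.    , -0.0002, -0.    , -0.0011],
       [ 0.0002,  0.9448,  0.3277, -0.084 ],
       [ 0.    ,  0.    ,  0.    ,  1.    ]])}
```

View pics/top0.png

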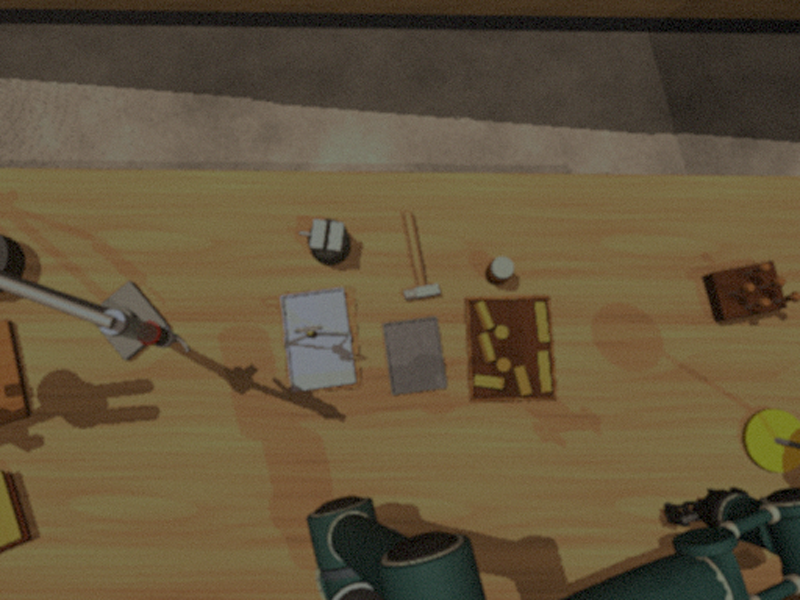

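View pics/scene0.png

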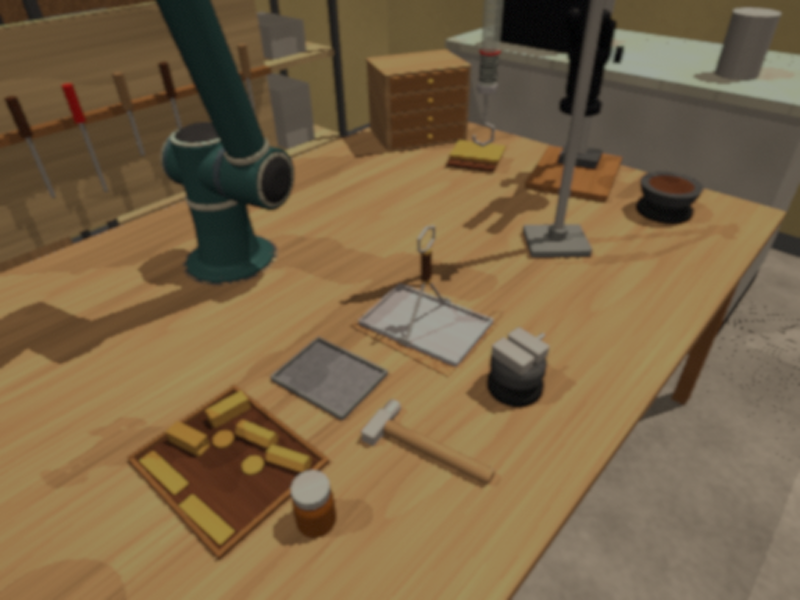

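```bash
cat > h.py <<'E'
from workcell import monitor, imaging
import cv2,numpy as np
from scipy.spatial.transform import Rotation as R
np.set_printoptions(precision=4,suppress=True)
def tcp():
    s=monitor.read_state(); T=np.eye(4); T[:3,:3]=R.from_rotvec(s['tcp_rot']).as_matrix(); T[:3,3]=s['tool_pos']; return T,s
def camT(n,T=None):
    p=imaging.camera_params(n)
    return p,(p['T'] if n!='wrist' else T@p['T_tool_cam'])
def ray(n,u,v,T=None):
    p,C=camT(n,T); d=C[:3,:3]@np.array([(u-p['cx'])/p['fx'],(v-p['cy'])/p['fy'],1]); return C[:3,3],d
def p2w(n,u,v,z,T=None):
    o,d=ray(n,u,v,T); return o+d*(z-o[2])/d[2]
def w2p(n,P,T=None):
    p,C=camT(n,T); c=C[:3,:3].T@(np.array(P)-C[:3,3]); return c[0]/c[2]*p['fx']+p['cx'],c[1]/c[2]*p['fy']+p['cy']
def rot(yaw,tilt=0):
    # pointing down, jaw (tool y) along world yaw direction +90deg; tilt: approach tilted so tool comes from -x (of yaw) side
    # tool x = fingers dir = (sin t,0,-cos t) in yaw frame ; tool y = yaw frame y
    x=np.array([np.sin(tilt),0,-np.cos(tilt)]); y=np.array([0,1,0.]); M=np.c_[x,y,np.cross(x,y)]
    return R.from_euler('z',yaw).as_matrix()@M
def move(P,M,T=None,pinch=True):
    """tool shift and rotvec to bring grasp point to P with orientation M"""
    if T is None: T,_=tcp()
    P=np.array(P,float)
    if pinch:
        from workcell import bot; P=P+M[:,0]*bot.pinch_z
    d=T[:3,:3].T@(P-T[:3,3]); r=R.from_matrix(T[:3,:3].T@M).as_rotvec()
    return d,r
E
python3 - <<'E'
from h import *
k=1/1.5625
for nm,z,pts in [("tray",.012,[(466,298),(548,296),(556,400),(470,402)]),("job",.012,[(384,322),(438,317),(447,390),(394,395)]),("pan",.016,[(282,294),(346,289),(356,385),(292,391)]),("hook",.315,[(183,347)]),("loop",.236,[(311,333)])]:
    w=np.array([p2w("top",u*k,v*k,z) for u,v in pts]); print(nm,w[:,:2].tolist(),w.mean(0))
k=1/1.5625
print(p2w("scene",485*k,142*k,.315),p2w("scene",428*k,228*k,.236))
im=imaging.read_camera("scene"); a=im[30:110,270:350]; b=im[140:240,220:330]
cv2.imwrite("pics/a.png",np.hstack([cv2.resize(a,(400,400),interpolation=2),cv2.resize(b,(400,400),interpolation=2)]))
im=imaging.read_camera("top"); a=im[190:250,60:140]; b=im[180:255,175:235]
cv2.imwrite("pics/b.png",np.hstack([cv2.resize(a,(480,360),interpolation=2),cv2.resize(b,(288,360),interpolation=2)]))
T,s=tcp(); print(T)
c=p2w("top",510*k,348*k,.01)
print("to tray", move([c[0]-.04,c[1],.30],rot(np.arctan2(c[1],c[0])),T))
E
```

```text
tray [[0.6400362225832803, -0.24145431740374104], [0.6463211497689318, -0.44569295554510996], [0.39150258347282774, -0.4548042110141813], [0.3860094225797915, -0.24662250483874015]] [ 0.516  -0.3471  0.012 ]
job [[0.5789964603785873, -0.038555419245989826], [0.5921358267275632, -0.17150539139313414], [0.4143796456725097, -0.19150259944539116], [0.40198319626007384, -0.06351677866998723]] [ 0.4969 -0.1163  0.012 ]
pan [[0.6465797224884173, 0.21300370587299156], [0.6600960475028808, 0.05573796735864842], [0.4253699810348257, 0.028081716777075175], [0.4105163640245288, 0.18129566728555]] [0.5356 0.1195 0.016 ]
hook [[0.4889848683484203, 0.35091660883277886]] [0.489  0.3509 0.315 ]
loop [[0.5261458666587899, 0.11407982317818091]] [0.5261 0.1141 0.236 ]
[0.4908 0.369  0.315 ] [0.5416 0.1263 0.236 ]
[[-0.0004  0.2905 -0.9569  0.196 ]
 [ 0.0014 -0.9569 -0.2905 -0.6454]
 [-1.     -0.0015 -0.0001  0.2304]
 [ 0.      0.      0.      1.    ]]
to tray (array([-0.0506, -0.2035, -0.3552]), array([-2.2548, -0.0017,  0.0007]))
```

View pics/a.png

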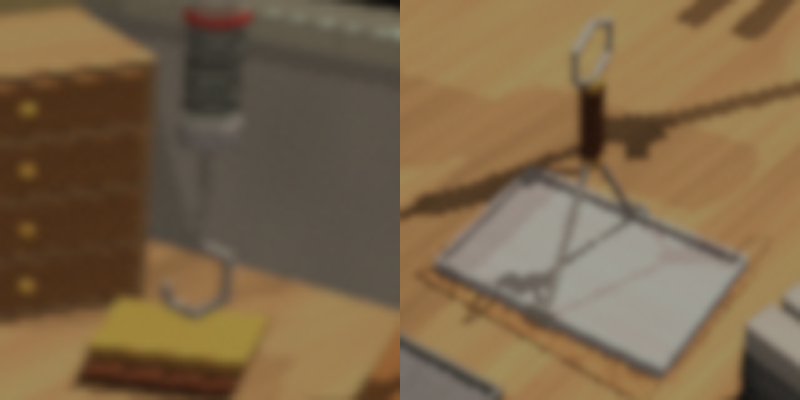

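View pics/b.png

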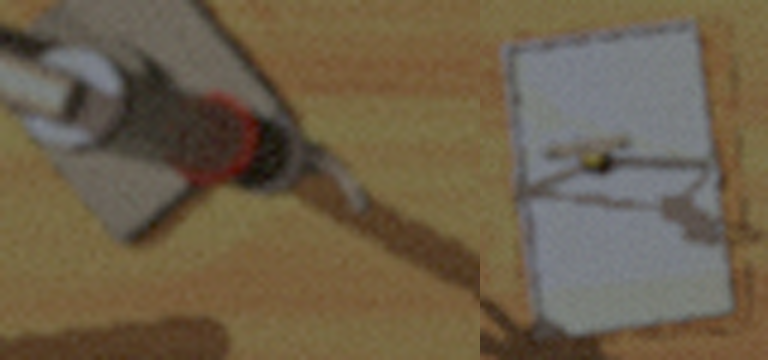

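Run:
```python
from h import *
print(move([.50,-.36,.25],rot(np.deg2rad(-126)),pinch=False))
```

```text
(array([-0.0193, -0.1848, -0.3738]), array([-0.6477, -0.0005,  0.0014]))
```

Request:
{"name": "jog_arm", "arguments": {"rows": [[-0.02,-0.185,-0.374,-0.648,0,0,100],[-0.02,-0.185,-0.374,-0.648,0,0,100],[-0.02,-0.185,-0.374,-0.648,0,0,100],[-0.02,-0.185,-0.374,-0.648,0,0,100],[-0.02,-0.185,-0.374,-0.648,0,0,100],[-0.02,-0.185,-0.374,-0.648,0,0,100],[-0.02,-0.185,-0.374,-0.648,0,0,100],[-0.02,-0.185,-0.374,-0.648,0,0,100],[-0.02,-0.185,-0.374,-0.648,0,0,100],[-0.02,-0.185,-0.374,-0.648,0,0,100],[-0.02,-0.185,-0.374,-0.648,0,0,100],[-0.02,-0.185,-0.374,-0.648,0,0,100]]}}

```text
time: 1.4
tool_pos: [0.499, -0.3608, 0.2504]
tcp_rot: [1.656, 0.844, -1.657]
wrist_force: [-0.1, -0.3, 0.2]
width: 1.002
```

Run:
```python
from h import *
T,s=tcp(); im=imaging.read_camera("wrist"); np.save("Tw1",T); print(T,s['time'],s['q'])
cv2.imwrite("pics/w1.png",cv2.resize(im,(800,600),interpolation=2))
```

```text
[[-0.0013  0.8084 -0.5886  0.499 ]
 [ 0.0012 -0.5886 -0.8084 -0.3608]
 [-1.     -0.0018 -0.0002  0.2504]
 [ 0.      0.      0.      1.    ]] 1.4 [-0.6666  0.1429  1.7128  0.0001  1.2877 -0.0373]
```

View pics/w1.png

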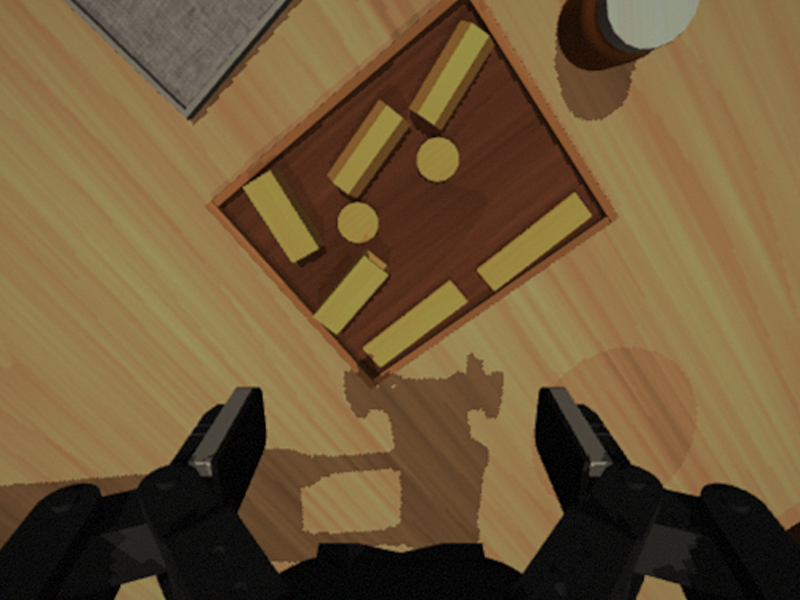

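Run:
```python
from h import *
im=imaging.read_camera("wrist")[0:245,128:400]
cv2.imwrite("pics/w1z.png",cv2.convertScaleAbs(cv2.resize(im,None,fx=2.44,fy=2.44,interpolation=2),alpha=1.6))
```

```text
(no output)
```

View pics/w1z.png

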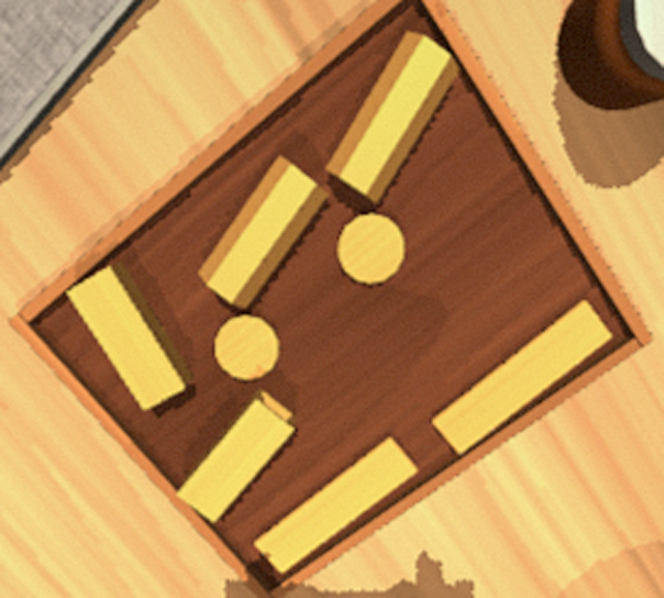

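Run:
```python
from h import *
T=np.load("Tw1.npy")
f=lambda pts,z:np.array([p2w("wrist",128+u/2.44,v/2.44,z,T) for u,v in pts])
C=f([(67,290),(112,267),(188,385),(150,410)],.028); D=f([(178,495),(260,395),(293,428),(212,522)],.028)
tr=f([(418,0),(650,338),(268,592),(12,318)],.012)
for n,q in (("C",C),("D",D)):
    print(n,q.mean(0)[:2],cv2.minAreaRect((q[:,:2]*1000).astype(np.float32))); print(q[:,:2])
print(tr[:,:2])
# long axis yaws
yC=np.arctan2(*((C[2]+C[3]-C[0]-C[1])[1::-1])); yD=np.arctan2(*((D[1]+D[2]-D[0]-D[3])[1::-1])); print(np.degrees([yC,yD]))
```

```text
C [ 0.4364 -0.2921] ((436.73187255859375, -291.75848388671875), (69.65834045410156, 24.936538696289062), 84.75399017333984)
[[ 0.4275 -0.2559]
 [ 0.4521 -0.2605]
 [ 0.445  -0.3266]
 [ 0.4211 -0.3253]]
D [ 0.439  -0.3724] ((439.4312744140625, -372.14031982421875), (71.14872741699219, 23.774995803833008), 14.141087532043457)
[[ 0.403  -0.3696]
 [ 0.471  -0.3519]
 [ 0.4741 -0.3757]
 [ 0.4078 -0.3924]]
[[ 0.6348 -0.2519]
 [ 0.6474 -0.4482]
 [ 0.4003 -0.4503]
 [ 0.3901 -0.2483]]
[-95.7097  14.3722]
```

Run:
```python
from h import *
print(move([.4365,-.292,.013],rot(np.deg2rad(-95.5)),pinch=False))
```

```text
(array([ 0.2376, -0.0907, -0.0189]), array([-0.5341, -0.0009,  0.0014]))
```

Request:
{"name": "jog_arm", "arguments": {"rows": [[0.1,-0.091,-0.019,-0.534,0,0,44],[0.16,-0.091,-0.019,-0.534,0,0,44],[0.18,-0.091,-0.019,-0.534,0,0,44],[0.18,-0.091,-0.019,-0.534,0,0,44],[0.18,-0.091,-0.019,-0.534,0,0,44],[0.18,-0.091,-0.019,-0.534,0,0,44],[0.18,-0.091,-0.019,-0.534,0,0,44],[0.2,-0.091,-0.019,-0.534,0,0,44],[0.22,-0.091,-0.019,-0.534,0,0,44],[0.23,-0.091,-0.019,-0.534,0,0,44],[0.238,-0.091,-0.019,-0.534,0,0,44],[0.238,-0.091,-0.019,-0.534,0,0,44]]}}

```text
time: 2.7
tool_pos: [0.437, -0.2923, 0.013]
tcp_rot: [1.28, 1.163, -1.28]
wrist_force: [-0.0, 0.8, 0.0]
width: 0.441
```

Run:
```python
from h import *
T,s=tcp(); im=imaging.read_camera("wrist"); print(T,s['time'],s['width'],s['wrist_force'])
cv2.imwrite("pics/w2.png",cv2.convertScaleAbs(cv2.resize(im,(640,480),interpolation=2),alpha=1.6))
```

```text
[[-0.0004  0.9953 -0.0964  0.437 ]
 [ 0.0009 -0.0964 -0.9953 -0.2923]
 [-1.     -0.0005 -0.0009  0.013 ]
 [ 0.      0.      0.      1.    ]] 2.7 0.44137346639830527 [-0.0294  0.8315  0.0345]
```

View pics/w2.png

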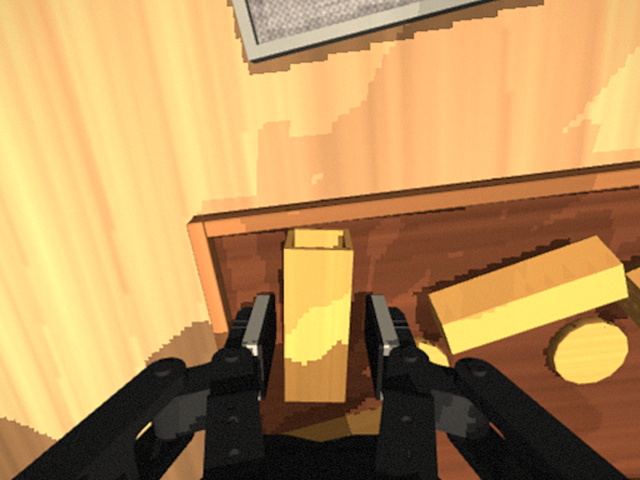

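Request:
{"name": "jog_arm", "arguments": {"rows": [[0,0,0,0,0,0,20],[0,0,0,0,0,0,10],[0,0,0,0,0,0,5],[0,0,0,0,0,0,5],[0,0,0,0,0,0,5],[-0.02,0,0,0,0,0,5],[-0.06,0,0,0,0,0,5],[-0.1,0,0,0,0,0,5],[-0.15,0,0,0,0,0,5],[-0.2,0,0,0,0,0,5],[-0.24,0,0,0,0,0,5],[-0.24,0,0,0,0,0,5]], "force": 60}}

```text
time: 3.95
tool_pos: [0.4403, -0.2948, 0.2608]
tcp_rot: [1.28, 1.15, -1.275]
wrist_force: [0.6, -0.7, -1.3]
width: 0.27
```

Run:
```python
from h import *
print(move([.466,.111,.26],rot(np.deg2rad(7)),pinch=False))
```

```text
(array([-0.0017, -0.0134, -0.4064]), array([-1.7893,  0.0139, -0.0025]))
```

Request:
{"name": "jog_arm", "arguments": {"rows": [[-0.02,0,-0.1,-0.45,0,0,5],[-0.02,0,-0.2,-0.9,0,0,5],[-0.02,-0.01,-0.3,-1.3,0,0,5],[-0.02,-0.013,-0.406,-1.79,0,0,5],[-0.002,-0.013,-0.406,-1.79,0.014,0,5],[-0.002,-0.013,-0.406,-1.79,0.014,0,5],[-0.002,-0.013,-0.406,-1.79,0.014,0,5],[-0.002,-0.013,-0.406,-1.79,0.014,0,5],[-0.002,-0.013,-0.406,-1.79,0.014,0,5],[-0.002,-0.013,-0.406,-1.79,0.014,0,5],[-0.002,-0.013,-0.406,-1.79,0.014,0,5],[-0.002,-0.013,-0.406,-1.79,0.014,0,5],[-0.002,-0.013,-0.406,-1.79,0.014,0,5],[-0.002,-0.013,-0.406,-1.79,0.014,0,5]]}}

```text
time: 5.35
tool_pos: [0.4657, 0.1104, 0.259]
tcp_rot: [-0.093, 1.569, 0.095]
wrist_force: [0.2, 0.2, -1.3]
width: 0.273
```

Run:
```python
from h import *
T,s=tcp(); im=imaging.read_camera("wrist"); print(T,s['time'],s['width'],s['q']);np.save("Tw3",T)
cv2.imwrite("pics/w3.png",cv2.convertScaleAbs(cv2.resize(im,(800,600),interpolation=2),alpha=1.4))
```

```text
[[-0.0006 -0.1192  0.9929  0.4657]
 [ 0.0012  0.9929  0.1192  0.1104]
 [-1.      0.0013 -0.0005  0.259 ]
 [ 0.      0.      0.      1.    ]] 5.35 0.2729796455560133 [ 0.1799 -0.1316  1.9729  0.0013  1.3007 -1.5108]
```

View pics/w3.png

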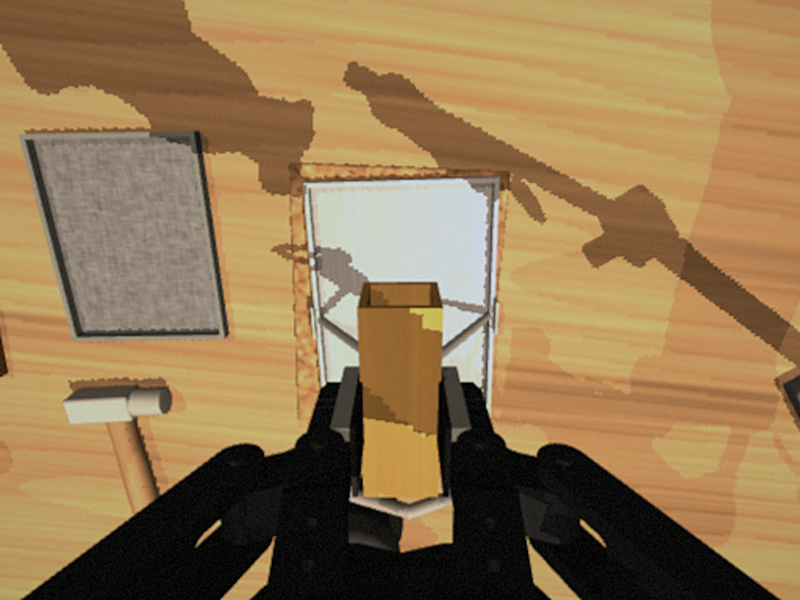

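Run:
```python
from h import *
T=np.load("Tw3.npy"); k=1/1.5625
f=lambda pts,z:np.array([p2w("wrist",u*k,v*k,z,T)[:2] for u,v in pts])
e=f([(303,182),(500,178),(318,375),(491,380)],.016); m=f([(292,165),(508,175)],.004)
print(e);print(m)
yd=lambda a,b:np.degrees(np.arctan2(*(b-a)[::-1]))
print(yd(e[0],e[1])-90,yd(e[0],e[2]),yd(e[1],e[3]),yd(m[0],m[1])-90)
for y in (7,): 
    d=np.array([np.cos(np.radians(y)),np.sin(np.radians(y))]); print((e[0]+e[1])/2+.118*d,(m[0]+m[1])/2+.125*d)
```

```text
[[0.431  0.0303]
 [0.4094 0.1845]
 [0.6015 0.053 ]
 [0.5879 0.2101]]
[[0.4202 0.0186]
 [0.4072 0.1932]]
7.966913878878671 7.57830677109471 8.154597708631119 4.252659696478176
[0.5373 0.1218] [0.5377 0.1211]
```

Run:
```python
from h import *
print(move([.4676,.1124,.018],rot(np.deg2rad(7.5)),pinch=False))
```

```text
(array([0.2413, 0.0014, 0.002 ]), array([-0.0111, -0.    , -0.0013]))
```

Request:
{"name": "jog_arm", "arguments": {"rows": [[0.04,0.001,0.002,-0.011,0,0,5],[0.08,0.001,0.002,-0.011,0,0,5],[0.12,0.001,0.002,-0.011,0,0,5],[0.16,0.001,0.002,-0.011,0,0,5],[0.2,0.001,0.002,-0.011,0,0,5],[0.22,0.001,0.002,-0.011,0,0,5],[0.23,0.001,0.002,-0.011,0,0,5],[0.236,0.001,0.002,-0.011,0,0,5],[0.239,0.001,0.002,-0.011,0,0,5],[0.241,0.001,0.002,-0.011,0,0,5],[0.241,0.001,0.002,-0.011,0,0,5]]}}

```text
time: 6.5
tool_pos: [0.4686, 0.1122, 0.0193]
tcp_rot: [-0.101, 1.566, 0.104]
wrist_force: [0.4, 0.1, -0.7]
width: 0.272
```

Request:
{"name": "jog_arm", "arguments": {"rows": [[0.0013,0,0,0,0,0,5],[0.0013,0,0,0,0,0,30],[0.0013,0,0,0,0,0,45],[0.0013,0,0,0,0,0,45],[0,0,0,0,0,0,45],[-0.02,0,0,0,0,0,45],[-0.06,0,0,0,0,0,45],[-0.1,0,0,0,0,0,45],[-0.15,0,0,0,0,0,45],[-0.2,0,0,0,0,0,45],[-0.24,0,0,0,0,0,45],[-0.24,0,0,0,0,0,45],[-0.24,0,0,0,0,0,45]]}}

```text
time: 7.8
tool_pos: [0.469, 0.1119, 0.2609]
tcp_rot: [-0.101, 1.563, 0.104]
wrist_force: [-0.3, -0.4, -0.9]
width: 0.451
```

Run:
```python
from h import *
print(move([.45,-.36,.26],rot(np.deg2rad(-166)),pinch=False))
```

```text
(array([-0.0003, -0.4654, -0.0803]), array([ 3.0278, -0.0019, -0.0083]))
```

Request:
{"name": "jog_arm", "arguments": {"rows": [[-0.03,-0.1,-0.02,0.45,0,0,45],[-0.03,-0.2,-0.04,0.9,0,0,45],[-0.03,-0.3,-0.06,1.3,0,0,45],[-0.02,-0.4,-0.07,1.8,0,0,45],[-0.01,-0.465,-0.08,2.4,0,0,45],[-0.01,-0.465,-0.08,3.028,0,-0.008,45],[0,-0.465,-0.08,3.028,0,-0.008,45],[0,-0.465,-0.08,3.028,0,-0.008,45],[0,-0.465,-0.08,3.028,0,-0.008,45],[0,-0.465,-0.08,3.028,0,-0.008,45],[0,-0.465,-0.08,3.028,0,-0.008,45],[0,-0.465,-0.08,3.028,0,-0.008,45],[0,-0.465,-0.08,3.028,0,-0.008,45],[0,-0.465,-0.08,3.028,0,-0.008,45],[0,-0.465,-0.08,3.028,0,-0.008,45],[0,-0.465,-0.08,3.028,0,-0.008,45],[0,-0.465,-0.08,3.028,0,-0.008,45],[0,-0.465,-0.08,3.028,0,-0.008,45],[0,-0.465,-0.08,3.028,0,-0.008,45],[0,-0.465,-0.08,3.028,0,-0.008,45]]}}

```text
time: 9.8
tool_pos: [0.4491, -0.3585, 0.2566]
tcp_rot: [2.078, 0.284, -2.085]
wrist_force: [0.3, 1.2, 0.1]
width: 0.445
```

Run:
```python
from h import *
T,s=tcp(); im=imaging.read_camera("wrist"); print(T,s['time'],s['width'],s['q']);np.save("Tw4",T)
cv2.imwrite("pics/w4.png",cv2.convertScaleAbs(cv2.resize(im,(800,600),interpolation=2),alpha=1.4))
```

```text
[[-0.0038  0.2628 -0.9648  0.4491]
 [ 0.0047 -0.9648 -0.2628 -0.3585]
 [-1.     -0.0055  0.0024  0.2566]
 [ 0.      0.      0.      1.    ]] 9.8 0.4454749834891103 [-0.7177  0.0636  1.7884  0.001   1.2955  0.5868]
```

View pics/w4.png

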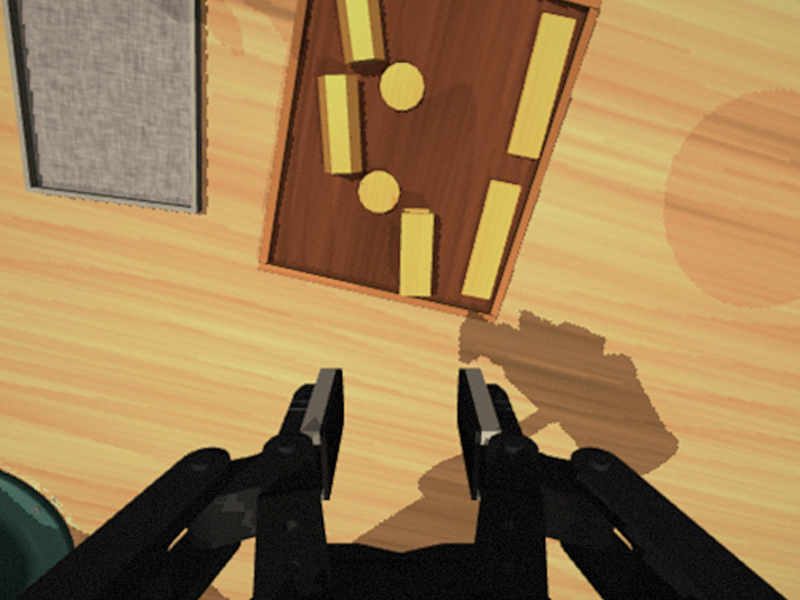

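Run:
```python
from h import *
T=np.load("Tw4.npy"); k=1/1.5625
q=np.array([p2w("wrist",u*k,v*k,.028,T)[:2] for u,v in [(402,214),(434,214),(431,297),(399,295)]])
print(q,q.mean(0)); d=(q[0]+q[1]-q[2]-q[3]); y=np.arctan2(d[1],d[0]); print(np.degrees(y))
print(move([*q.mean(0),.012],rot(y-np.pi),pinch=False))
```

```text
[[ 0.4672 -0.3529]
 [ 0.4738 -0.377 ]
 [ 0.4073 -0.3942]
 [ 0.402  -0.3682]] [ 0.4376 -0.3731]
13.861895989737798
(array([0.2446, 0.0124, 0.0142]), array([0.0186, 0.0026, 0.0054]))
```

Request:
{"name": "jog_arm", "arguments": {"rows": [[0.05,0.012,0.014,0.019,0,0.005,45],[0.1,0.012,0.014,0.019,0,0.005,45],[0.15,0.012,0.014,0.019,0,0.005,45],[0.18,0.012,0.014,0.019,0,0.005,45],[0.2,0.012,0.014,0.019,0,0.005,45],[0.22,0.012,0.014,0.019,0,0.005,45],[0.235,0.012,0.014,0.019,0,0.005,45],[0.244,0.012,0.014,0.019,0,0.005,45],[0.245,0.012,0.014,0.019,0,0.005,45],[0.245,0.012,0.014,0.019,0,0.005,45],[0.245,0.012,0.014,0.019,0,0.005,20],[0.245,0.012,0.014,0.019,0,0.005,5],[0.245,0.012,0.014,0.019,0,0.005,5],[0.245,0.012,0.014,0.019,0,0.005,5],[0.245,0.012,0.014,0.019,0,0.005,5]]}}

```text
time: 11.35
tool_pos: [0.4387, -0.3735, 0.013]
tcp_rot: [2.091, 0.252, -2.093]
wrist_force: [0.4, 0.2, 6.0]
width: 0.28
```

Request:
{"name": "jog_arm", "arguments": {"rows": [[-0.02,0,0,0,0,0,5],[-0.06,0,0,0,0,0,5],[-0.1,0,0,0,0,0,5],[-0.15,0,0,0,0,0,5],[-0.2,0,0,0,0,0,5],[-0.25,0,0,0,0,0,5],[-0.28,0,0,0,0,0,5],[-0.28,0,0,0,0,0,5],[-0.28,0,0,0,0,0,5]]}}

```text
time: 12.25
tool_pos: [0.4388, -0.3729, 0.2932]
tcp_rot: [2.092, 0.251, -2.092]
wrist_force: [-0.4, 0.4, -1.8]
width: 0.273
```

Run:
```python
from h import *
print(move([.6064,.1306,.28],rot(np.deg2rad(-172.5)),pinch=False))
```

```text
(array([ 0.0119, -0.4488, -0.2832]), array([ 0.1107,  0.0005, -0.0025]))
```

Request:
{"name": "jog_arm", "arguments": {"rows": [[0,-0.1,-0.06,0.02,0,0,5],[0,-0.2,-0.12,0.05,0,0,5],[0,-0.3,-0.19,0.08,0,0,5],[0,-0.4,-0.25,0.11,0,0,5],[0.005,-0.449,-0.283,0.11,0,0,5],[0.012,-0.449,-0.283,0.11,0,0,5],[0.012,-0.449,-0.283,0.11,0,0,5],[0.012,-0.449,-0.283,0.11,0,0,5],[0.012,-0.449,-0.283,0.11,0,0,5],[0.012,-0.449,-0.283,0.11,0,0,5],[0.012,-0.449,-0.283,0.11,0,0,5],[0.012,-0.449,-0.283,0.11,0,0,5],[0.012,-0.449,-0.283,0.11,0,0,5],[0.012,-0.449,-0.283,0.11,0,0,5]]}}

```text
time: 13.65
tool_pos: [0.605, 0.1297, 0.2779]
tcp_rot: [2.148, 0.137, -2.156]
wrist_force: [0.4, -0.4, -1.7]
width: 0.277
```

Run:
```python
from h import *
T,s=tcp(); im=imaging.read_camera("wrist"); print(T,s['time'],s['width'],s['q']);np.save("Tw5",T)
cv2.imwrite("pics/w5.png",cv2.convertScaleAbs(cv2.resize(im,(800,600),interpolation=2),alpha=1.4))
print(move([.6064,.1306,.019],rot(np.deg2rad(-172.5)),pinch=False))
```

```text
[[-0.0036  0.1307 -0.9914  0.605 ]
 [-0.0037 -0.9914 -0.1307  0.1297]
 [-1.      0.0033  0.004   0.2779]
 [ 0.      0.      0.      1.    ]] 13.65 0.2771358837756408 [ 0.1727  0.1361  1.6702 -0.0032  1.3394  1.6132]
(array([ 0.2595, -0.0017, -0.002 ]), array([-0.0005,  0.003 , -0.0031]))
```

View pics/w5.png

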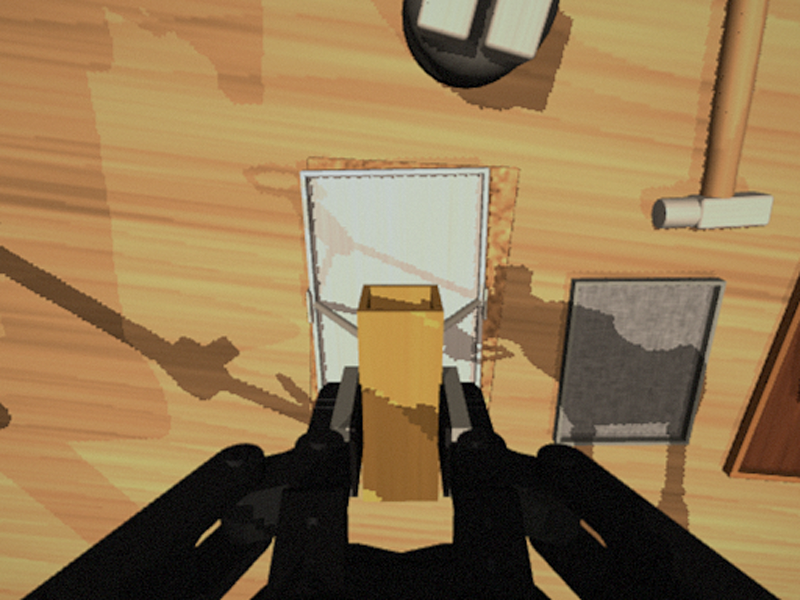

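Run:
```python
from h import *
T=np.load("Tw5.npy"); k=1/1.5625
f=lambda pts,z:np.array([p2w("wrist",u*k,v*k,z,T)[:2] for u,v in pts])
e=f([(302,172),(489,168),(313,385),(482,385)],.016); m=f([(308,158),(518,168)],.004)
print(e,m)
yd=lambda a,b:np.degrees(np.arctan2(*(b-a)[::-1]))
print(yd(e[1],e[0])-90,yd(e[2],e[0]),yd(e[3],e[1]),yd(m[1],m[0])-90)
d=np.array([np.cos(np.radians(7.5)),np.sin(np.radians(7.5))]); print((e[0]+e[1])/2-.118*d,(m[0]+m[1])/2-.125*d)
```

```text
[[0.6414 0.2159]
 [0.6646 0.0637]
 [0.4431 0.1928]
 [0.464  0.0314]] [[0.6521 0.2138]
 [0.6671 0.037 ]]
8.675445801159583 6.6469098598051035 9.145243689360811 4.8484130247929045
[0.536  0.1244] [0.5356 0.1091]
```

Request:
{"name": "jog_arm", "arguments": {"rows": [[0.04,-0.0035,-0.001,0,0,0,5],[0.08,-0.0035,-0.001,0,0,0,5],[0.12,-0.0035,-0.001,0,0,0,5],[0.16,-0.0035,-0.001,0,0,0,5],[0.2,-0.0035,-0.001,0,0,0,5],[0.23,-0.0035,-0.001,0,0,0,5],[0.245,-0.0035,-0.001,0,0,0,5],[0.253,-0.0035,-0.001,0,0,0,5],[0.256,-0.0035,-0.001,0,0,0,5],[0.259,-0.0035,-0.001,0,0,0,5],[0.26,-0.0035,-0.001,0,0,0,5],[0.26,-0.0035,-0.001,0,0,0,5]]}}

```text
time: 14.9
tool_pos: [0.6062, 0.1324, 0.0198]
tcp_rot: [2.152, 0.137, -2.153]
wrist_force: [0.5, 0.5, -1.0]
width: 0.272
```

Request:
{"name": "jog_arm", "arguments": {"rows": [[0.002,0,0,0,0,0,5],[0.002,0,0,0,0,0,5],[0.002,0,0,0,0,0,30],[0.002,0,0,0,0,0,45],[0.002,0,0,0,0,0,45],[0,0,0,0,0,0,45],[-0.02,0,0,0,0,0,45],[-0.06,0,0,0,0,0,45],[-0.1,0,0,0,0,0,45],[-0.15,0,0,0,0,0,45],[-0.2,0,0,0,0,0,45],[-0.25,0,0,0,0,0,45],[-0.28,0,0.05,-0.2,0,0,60],[-0.28,0,0.1,-0.5,0,0,60],[-0.28,0,0.15,-0.9,0,0,60],[-0.28,0,0.15,-1.5,0,0,60],[-0.28,0,0.15,-1.5,0,0,60],[-0.28,0,0.15,-1.5,0,0,60],[-0.28,0,0.15,-1.5,0,0,60],[-0.28,0,0.15,-1.5,0,0,60]]}}

```text
time: 16.9
tool_pos: [0.4573, 0.1137, 0.3002]
tcp_rot: [1.378, 1.087, -1.381]
wrist_force: [0.4, -0.3, -0.1]
width: 0.599
```

Run:
```python
from h import *
M=rot(np.deg2rad(7.8),np.deg2rad(42)); G=np.array([.5365,.123,.151]); T,s=tcp(); print(s['tool_pos'],s['q'])
print(move(G-.12*M[:,0]+[0,0,.05],M))
im=imaging.read_camera("top"); cv2.imwrite("pics/t2.png",cv2.convertScaleAbs(cv2.resize(im[160:270,60:240],(800,489),interpolation=2),alpha=1.5))
```

```text
[0.4573 0.1137 0.3002] [ 0.193  -0.1666  1.9284 -0.003   1.3802  0.4277]
(array([ 0.0239,  0.0117, -0.003 ]), array([-1.8401, -0.4812,  0.7087]))
```

View pics/t2.png

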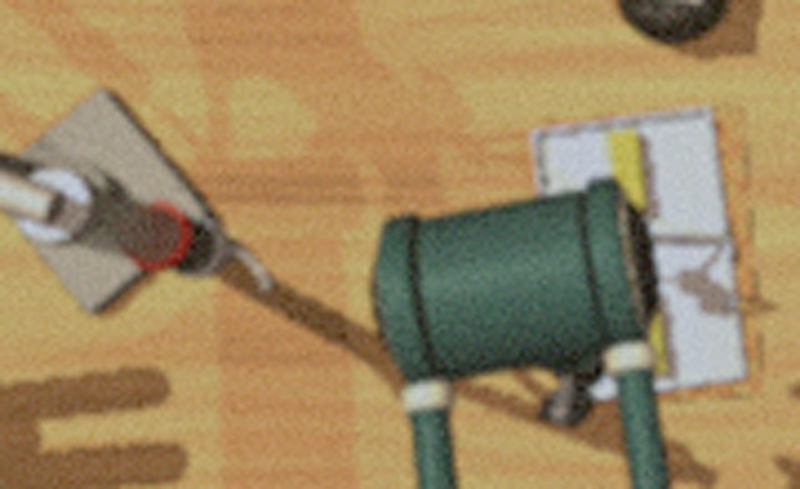

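Request:
{"name": "jog_arm", "arguments": {"rows": [[0,0.012,0,-0.2,-0.05,0.07,60],[0,0.012,0,-0.4,-0.1,0.15,60],[0.01,0.012,0,-0.8,-0.2,0.3,60],[0.02,0.012,-0.003,-1.84,-0.481,0.709,60],[0.024,0.012,-0.003,-1.84,-0.481,0.709,60],[0.024,0.012,-0.003,-1.84,-0.481,0.709,60],[0.024,0.012,-0.003,-1.84,-0.481,0.709,60],[0.024,0.012,-0.003,-1.84,-0.481,0.709,60],[0.024,0.012,-0.003,-1.84,-0.481,0.709,60],[0.024,0.012,-0.003,-1.84,-0.481,0.709,60],[0.024,0.012,-0.003,-1.84,-0.481,0.709,60],[0.024,0.012,-0.003,-1.84,-0.481,0.709,60],[0.024,0.012,-0.003,-1.84,-0.481,0.709,60],[0.024,0.012,-0.003,-1.84,-0.481,0.709,60],[0.024,0.012,-0.003,-1.84,-0.481,0.709,60],[0.024,0.012,-0.003,-1.84,-0.481,0.709,60],[0.024,0.012,-0.003,-1.84,-0.481,0.709,60],[0.024,0.012,-0.003,-1.84,-0.481,0.709,60]]}}

```text
time: 18.75
tool_pos: [0.47, 0.1143, 0.2766]
tcp_rot: [-0.058, 0.836, 0.133]
wrist_force: [0.3, -0.4, 0.1]
width: 0.602
```

Run:
```python
from h import *
M=rot(np.deg2rad(7.8),np.deg2rad(42)); G=np.array([.5365,.123,.151]); T,s=tcp(); print(T,s['q'],s['time']); np.save("Tw6",T)
print(move(G,M))
im=imaging.read_camera("wrist"); cv2.imwrite("pics/w6.png",cv2.convertScaleAbs(cv2.resize(im,(800,600),interpolation=2),alpha=1.4))
```

```text
[[ 0.6624 -0.1405  0.7359  0.47  ]
 [ 0.0949  0.9901  0.1036  0.1143]
 [-0.7431  0.0012  0.6692  0.2766]
 [ 0.      0.      0.      1.    ]] [ 0.2285 -0.6225  2.4275 -0.1011  0.6078 -1.4218] 18.75
(array([ 0.1569, -0.001 , -0.0342]), array([ 0.0028,  0.    , -0.0041]))
```

View pics/w6.png

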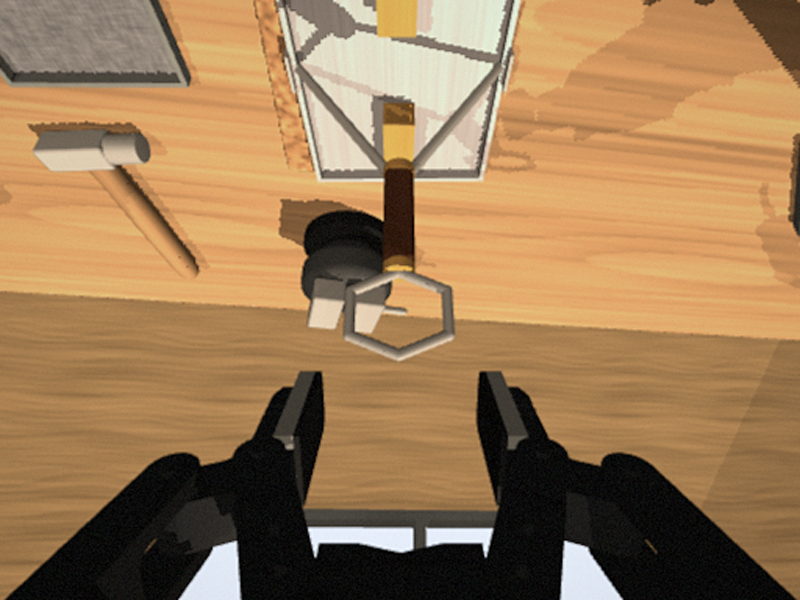

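Run:
```python
from h import *
T=np.load("Tw6.npy"); k=1/1.5625
for u,v,z in [(398,268,.184),(398,168,.118),(399,345,.234),(399,357,.24),(300,65,.012),(512,58,.012)]: print(z,p2w("wrist",u*k,v*k,z,T))
M=rot(np.deg2rad(8),np.deg2rad(45)); G=np.array([.5365-.003,.1228,.133])
print(move(G-.12*M[:,0],M),move(G,M))
```

```text
0.184 [0.5395 0.1241 0.184 ]
0.118 [0.5299 0.1228 0.118 ]
0.234 [0.5316 0.1236 0.234 ]
0.24 [0.5325 0.1237 0.24  ]
0.012 [0.5458 0.0526 0.012 ]
0.012 [0.5188 0.2041 0.012 ]
(array([ 0.0484, -0.0005, -0.0536]), array([ 0.0006, -0.0525, -0.0019])) (array([ 0.1682, -0.0008, -0.0473]), array([ 0.0006, -0.0525, -0.0019]))
```

Request:
{"name": "jog_arm", "arguments": {"rows": [[0,0,-0.03,0,-0.05,0,60],[0.02,0,-0.053,0,-0.052,0,60],[0.048,0,-0.053,0,-0.052,0,60],[0.07,0,-0.052,0,-0.052,0,60],[0.09,0,-0.051,0,-0.052,0,60],[0.11,0,-0.05,0,-0.052,0,60],[0.13,0,-0.049,0,-0.052,0,60],[0.145,0,-0.048,0,-0.052,0,60],[0.155,0,-0.048,0,-0.052,0,60],[0.162,0,-0.047,0,-0.052,0,60],[0.167,0,-0.047,0,-0.052,0,60],[0.167,0,-0.047,0,-0.052,0,60],[0.167,0,-0.047,0,-0.052,0,60]]}}

```text
time: 20.1
tool_pos: [0.546, 0.1257, 0.1207]
tcp_rot: [-0.055, 0.785, 0.135]
wrist_force: [-0.4, 0.3, 0.1]
width: 0.601
```

Run:
```python
from h import *
T,s=tcp(); print(T,s['q'],s['wrist_force'])
im=imaging.read_camera("wrist"); im2=imaging.read_camera("scene")[120:250,200:340]; cv2.imwrite("pics/w7.png",cv2.convertScaleAbs(np.hstack([cv2.resize(im,(400,300)),cv2.resize(im2,(400,300),interpolation=2)]),alpha=1.4))
```

```text
[[ 0.6992 -0.1412  0.7009  0.546 ]
 [ 0.1005  0.99    0.0992  0.1257]
 [-0.7079  0.0011  0.7063  0.1207]
 [ 0.      0.      0.      1.    ]] [ 0.2121 -0.1916  2.5139 -0.9344  0.0609 -0.5866] [-0.4282  0.2716  0.1287]
```

View pics/w7.png

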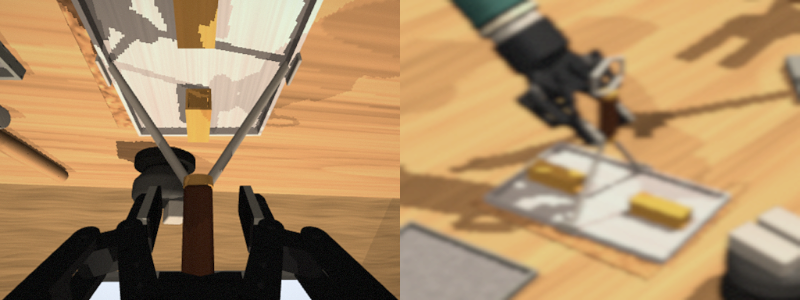

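Run:
```python
from h import *
print("tip top",p2w("top",120.5,224.2,.339),"tube end",p2w("top",106.1,215.1,.425),"collar",p2w("top",60+170/4.444,160+237/4.444,.45))
print("scene low",p2w("scene",309,92,.313),"tip",p2w("scene",303.4,87.6,.339),"back",p2w("scene",316,84,.335), "tubeend",p2w("scene",270+213/5,30+135/5,.425))
```

```text
tip top [0.4807 0.3328 0.339 ] tube end [0.4985 0.3465 0.425 ] collar [0.5005 0.3589 0.45  ]
scene low [0.49   0.3626 0.313 ] tip [0.4919 0.3268 0.339 ] back [0.4989 0.3862 0.335 ] tubeend [0.4927 0.3642 0.425 ]
```

Request:
{"name": "jog_arm", "arguments": {"rows": [[-0.02,0,0,0,0,0,60],[-0.04,0,0,0,0,0,60],[-0.07,0,0,0,0,0,60],[-0.11,0,0,0,0,0,60],[-0.14,0,0.02,0,0,0,60],[-0.17,0,0.05,0,0,0,60],[-0.2,0,0.08,0,0,0,60],[-0.22,0,0.1,0,0,0,60],[-0.22,0,0.12,0,0,0,60],[-0.22,0,0.12,0,0,0,60]]}}

```text
time: 21.2
tool_pos: [0.4775, 0.116, 0.3666]
tcp_rot: [-0.053, 0.777, 0.136]
wrist_force: [1.1, -0.1, -0.4]
width: 0.598
```

Run:
```python
from h import *
print(move([.41,.29,.434],rot(np.deg2rad(40),np.deg2rad(45)),pinch=False))
```

```text
(array([-0.077,  0.182,  0.018]), array([-0.3937,  0.0075,  0.3926]))
```

Request:
{"name": "jog_arm", "arguments": {"rows": [[-0.04,0.04,0.01,-0.1,0,0.1,60],[-0.077,0.08,0.018,-0.2,0,0.2,60],[-0.077,0.12,0.018,-0.3,0,0.3,60],[-0.077,0.182,0.018,-0.394,0.008,0.393,60],[-0.077,0.182,0.018,-0.394,0.008,0.393,60],[-0.077,0.182,0.018,-0.394,0.008,0.393,60],[-0.077,0.182,0.018,-0.394,0.008,0.393,60],[-0.077,0.182,0.018,-0.394,0.008,0.393,60]]}}

```text
time: 22.0
tool_pos: [0.4097, 0.2894, 0.4328]
tcp_rot: [-0.274, 0.754, 0.661]
wrist_force: [-0.7, 0.6, -0.3]
width: 0.596
```

Run:
```python
from h import *
T,s=tcp(); print(T,s['q'],s['time']); np.save("Tw8",T)
w=np.mean([imaging.read_camera("wrist").astype(float) for _ in range(4)],0)
sc=np.mean([imaging.read_camera("scene").astype(float) for _ in range(4)],0)
for z,P in (("seat",[.493,.358,.32]),("tip",[.482,.335,.339]),("tube",[.493,.358,.425])): print(z,w2p("wrist",P,T))
u,v=map(int,w2p("wrist",[.493,.358,.335],T)); print(u,v)
x0,y0=max(u-75,0),max(v-110,0)
a=cv2.resize(w[y0:y0+200,x0:x0+150],(450,600),interpolation=2); b=cv2.resize(sc[45:115,285:335],(350,490),interpolation=2)
b=np.vstack([b,np.zeros((110,350,3))]); print(x0,y0)
cv2.imwrite("pics/w8.png",np.clip(np.hstack([a,b])*1.5,0,255).astype(np.uint8))
```

```text
[[ 0.5405 -0.6429  0.5427  0.4097]
 [ 0.4541  0.7659  0.4552  0.2894]
 [-0.7083  0.0004  0.7059  0.4328]
 [ 0.      0.      0.      1.    ]] [ 0.4385 -0.6486  2.1829  0.243   0.8555 -1.9178] 22.0
seat (np.float64(253.7345663991862), np.float64(166.32904775370372))
tip (np.float64(241.99535181530152), np.float64(171.73660653629926))
tube (np.float64(253.4039591187196), np.float64(272.411182990058))
253 179
178 69
```

View pics/w8.png

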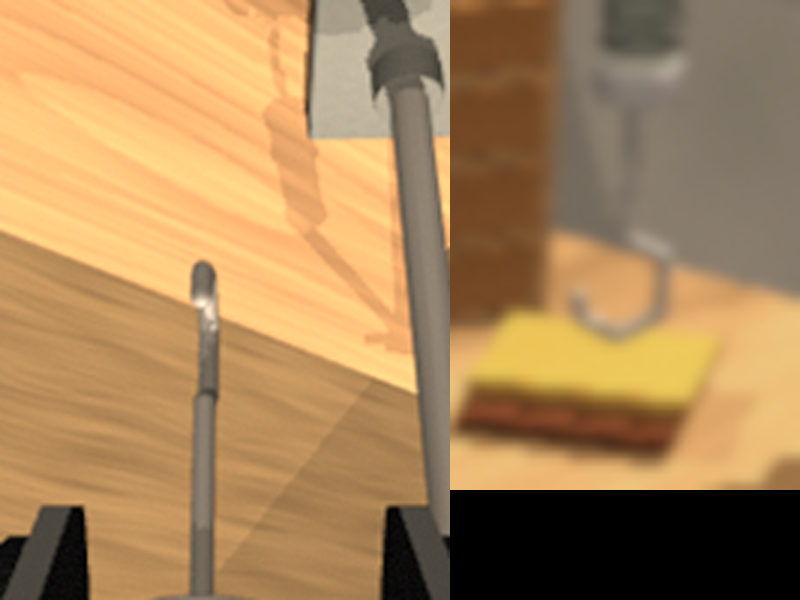

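Run:
```python
from h import *
from scipy.optimize import least_squares
T=np.load("Tw8.npy")
W=lambda u,v:(178+u/3,69+v/3); S=lambda u,v:(285+(u-450)/7,45+v/7)
# (cam,(local x, local z rel seat), obs, use_u,use_v)
obs=[("wrist",(0,.085),W(202,540),1,0),("wrist",(0,.05),W(205,410),1,0),("wrist",(0,-.007),W(203,262),0,1),("wrist",(-.020,.019),W(203,287),1,0),("wrist",(.0145,.022),W(210,345),1,0),
 ("scene",(0,.08),S(632,130),1,0),("scene",(0,.05),S(630,205),1,0),("scene",(-.02,.019),S(578,298),1,1),("scene",(.0145,.018),S(662,285),1,0),("scene",(0,-.007),S(615,337),0,1)]
def res(p):
    r=[]
    for c,(lx,lz),o,a,b in obs:
        P=[p[0]+lx*np.cos(p[2]),p[1]+lx*np.sin(p[2]),p[3]+lz]; q=w2p(c,P,T); s=1 if c=="wrist" else 1.5
        if a:r.append((q[0]-o[0])*s)
        if b:r.append((q[1]-o[1])*s)
    return r
for y0 in (.3,.7,1.1):
    f=least_squares(res,[.493,.358,y0,.32],x_scale=[.01,.01,.1,.01],loss='soft_l1'); print(f.x,np.degrees(f.x[2]),f.cost); print(np.array(f.fun))
f=least_squares(lambda p:res([p[0],p[1],p[2],.32]),[.493,.358,.7],loss='soft_l1'); print(f.x,np.degrees(f.x[2]),np.array(f.fun))
```

```text
[0.4981 0.3533 0.7356 0.315 ] 42.145506002003515 3.133224936326087
[ 0.554   0.0688  0.3099 -0.2251 -0.3203  0.3828 -0.2542  0.3885 -0.4509
 -1.372   2.7175]
[0.4981 0.3533 0.7356 0.315 ] 42.14550576498912 3.1332249363260507
[ 0.554   0.0688  0.3099 -0.2251 -0.3203  0.3828 -0.2542  0.3885 -0.4509
 -1.372   2.7175]
[0.4981 0.3533 0.7356 0.315 ] 42.14550738146701 3.1332249363263207
[ 0.554   0.0688  0.3099 -0.2251 -0.3203  0.3828 -0.2542  0.3885 -0.4509
 -1.372   2.7175]
[0.4974 0.3528 0.7377] 42.26690144924933 [ 0.4938  0.0171  4.0633 -0.3333 -0.3256  0.141  -0.4949  0.1268 -2.734
 -1.5957  0.4868]
```

Run:
```python
from h import *
M=rot(np.deg2rad(8),np.deg2rad(45)); E=np.array([.5455,.1255,.1205])
print(move(E-.2*M[:,0]+.08*M[:,2],M,pinch=False),move(E-.14*M[:,0],M,pinch=False),move(E,M,pinch=False))
```

```text
(array([ 0.0295, -0.1678, -0.1339]), array([ 0.3947, -0.0003, -0.3949])) (array([ 0.0911, -0.1604, -0.2124]), array([ 0.3947, -0.0003, -0.3949])) (array([ 0.2204, -0.2128, -0.223 ]), array([ 0.3947, -0.0003, -0.3949]))
```

Request:
{"name": "jog_arm", "arguments": {"rows": [[0.01,-0.05,-0.04,0.13,0,-0.13,60],[0.02,-0.1,-0.08,0.26,0,-0.26,60],[0.0295,-0.168,-0.134,0.395,0,-0.395,60],[0.0295,-0.168,-0.134,0.395,0,-0.395,60],[0.0295,-0.168,-0.134,0.395,0,-0.395,60],[0.06,-0.164,-0.17,0.395,0,-0.395,60],[0.091,-0.16,-0.212,0.395,0,-0.395,60],[0.091,-0.16,-0.212,0.395,0,-0.395,60],[0.091,-0.16,-0.212,0.395,0,-0.395,60],[0.091,-0.16,-0.212,0.395,0,-0.395,60]]}}

```text
time: 23.4
tool_pos: [0.4485, 0.1126, 0.2211]
tcp_rot: [-0.055, 0.786, 0.132]
wrist_force: [-0.6, -1.3, 0.6]
width: 0.6
```

Run:
```python
from h import *
M=rot(np.deg2rad(8),np.deg2rad(45)); E=np.array([.5455,.1255,.1205])
T,s=tcp();print(T,s['q'],move(E,M,pinch=False))
```

```text
[[ 0.6988 -0.1389  0.7017  0.4485]
 [ 0.0979  0.9903  0.0985  0.1126]
 [-0.7086 -0.0001  0.7056  0.2211]
 [ 0.      0.      0.      1.    ]] [ 0.2517 -0.6643  2.57   -0.1787  0.4622 -1.3308] (array([ 0.1403, -0.0007, -0.0017]), array([-0.0001, -0.0021,  0.0003]))
```

Request:
{"name": "jog_arm", "arguments": {"rows": [[0.03,-0.001,-0.001,0,0,0,60],[0.06,-0.001,-0.001,0,0,0,60],[0.09,-0.001,-0.001,0,0,0,60],[0.11,-0.001,-0.002,0,0,0,60],[0.125,-0.001,-0.002,0,0,0,60],[0.135,-0.001,-0.002,0,0,0,60],[0.14,-0.001,-0.002,0,0,0,60],[0.14,-0.001,-0.002,0,0,0,60],[0.14,-0.001,-0.002,0,0,0,40],[0.14,-0.001,-0.002,0,0,0,25],[0.14,-0.001,-0.002,0,0,0,5],[0.14,-0.001,-0.002,0,0,0,5],[0.14,-0.001,-0.002,0,0,0,5],[0.14,-0.001,-0.002,0,0,0,5],[0.14,-0.001,-0.002,0,0,0,5]], "force": 100}}

```text
time: 24.9
tool_pos: [0.5452, 0.125, 0.1213]
tcp_rot: [-0.055, 0.785, 0.132]
wrist_force: [-5.5, -2.3, 5.8]
width: 0.186
```

Run:
```python
from h import *
T,s=tcp();print(T,s['q'],s['torque'],s['wrist_force'],s['width']); np.save("Tgrasp",T)
print("world up in tool",T[:3,:3].T@[0,0,1])
```

```text
[[ 0.6997 -0.1384  0.7009  0.5452]
 [ 0.0977  0.9904  0.0981  0.125 ]
 [-0.7078 -0.0002  0.7065  0.1213]
 [ 0.      0.      0.      1.    ]] [ 0.2138 -0.195   2.5152 -0.9456  0.0654 -0.5733] [-0.1012  0.293  -0.0876] [-5.542  -2.2584  5.8216] 0.1864977915739879
world up in tool [-0.7078 -0.0002  0.7065]
```

Request:
{"name": "jog_arm", "arguments": {"rows": [[-0.002,0,0.002,0,0,0,5],[-0.006,0,0.006,0,0,0,5],[-0.012,0,0.012,0,0,0,5],[-0.02,0,0.02,0,0,0,5],[-0.03,0,0.03,0,0,0,5],[-0.04,0,0.04,0,0,0,5],[-0.05,0,0.05,0,0,0,5],[-0.06,0,0.06,0,0,0,5],[-0.07,0,0.07,0,0,0,5],[-0.078,0,0.078,0,0,0,5],[-0.082,0,0.082,0,0,0,5],[-0.085,0,0.085,0,0,0,5],[-0.085,0,0.085,0,0,0,5],[-0.085,0,0.085,0,0,0,5]]}}

```text
time: 26.3
tool_pos: [0.5447, 0.1249, 0.2404]
tcp_rot: [-0.055, 0.787, 0.131]
wrist_force: [0.6, -0.5, -6.0]
width: 0.191
```

```bash
cat > pan.py <<'E'
from h import *
# pan pose at grasp
def pose(x,y,z,yaw):
    P=np.eye(4);P[:3,:3]=R.from_euler('z',yaw,degrees=True).as_matrix();P[:3,3]=[x,y,z];return P
P0=pose(.535,.1235,.004,8.2); Tg=np.load("Tgrasp.npy"); PT=np.linalg.inv(P0)@Tg   # tool in pan frame
HK=(.498,.3535,.3175,42.)
def pan_for_hook(dx,dz,yaw=HK[3]):
    a=np.radians(HK[3]); return pose(HK[0]+dx*np.cos(a),HK[1]+dx*np.sin(a),HK[2]+dz-.230,yaw)
def panmove(P,T):
    G=P@PT; return move(G[:3,3],G[:3,:3],T,pinch=False)
E
python3 - <<'E'
from pan import *
T,s=tcp(); print(T[:3,3],s['q'],s['width'],s['wrist_force'],s['torque'],np.degrees(R.from_matrix(Tg[:3,:3].T@T[:3,:3]).as_rotvec()))
for dx,dz in((-.1,.029),(-.06,.029),(0,.029)): 
    G=pan_for_hook(dx,dz)@PT; print(G[:3,3],panmove(pan_for_hook(dx,dz),T))
im=imaging.read_camera("wrist"); cv2.imwrite("pics/w9.png",im)
E
```

```text
[0.5447 0.1249 0.2404] [ 0.2138 -0.4019  2.4004 -0.149   0.3656 -1.3785] 0.19113935045812017 [ 0.6446 -0.5497 -5.9648] [-0.1192  0.9574 -0.0008] [-0.0058  0.1045 -0.0089]
[0.4313 0.2935 0.2338] (array([-0.0581,  0.1827, -0.0677]), array([-0.4178, -0.0019,  0.4165]))
[0.4611 0.3202 0.2338] (array([-0.0348,  0.2051, -0.0442]), array([-0.4178, -0.0019,  0.4165]))
[0.5056 0.3604 0.2338] (array([ 0.0003,  0.2387, -0.0089]), array([-0.4178, -0.0019,  0.4165]))
```

Request:
{"name": "jog_arm", "arguments": {"rows": [[-0.003,0.01,-0.004,-0.02,0,0.02,5],[-0.01,0.03,-0.012,-0.07,0,0.07,5],[-0.017,0.052,-0.02,-0.12,0,0.12,5],[-0.025,0.075,-0.028,-0.17,0,0.17,5],[-0.032,0.1,-0.037,-0.22,0,0.22,5],[-0.04,0.122,-0.046,-0.27,0,0.27,5],[-0.047,0.144,-0.054,-0.32,0,0.32,5],[-0.053,0.163,-0.061,-0.37,-0.001,0.37,5],[-0.057,0.177,-0.066,-0.4,-0.002,0.4,5],[-0.058,0.183,-0.068,-0.418,-0.002,0.4165,5],[-0.058,0.183,-0.068,-0.418,-0.002,0.4165,5],[-0.058,0.183,-0.068,-0.418,-0.002,0.4165,5],[-0.058,0.183,-0.068,-0.418,-0.002,0.4165,5]]}}

```text
time: 27.65
tool_pos: [0.4313, 0.2934, 0.2331]
tcp_rot: [-0.287, 0.751, 0.689]
wrist_force: [0.7, 0.5, -6.8]
width: 0.192
```

Run:
```python
from pan import *
T,s=tcp(); print(T[:3,3],s['q'],s['width'],s['wrist_force'])
for dx,dz in((-.1,.029),(-.03,.029),(0,.029)): print(panmove(pan_for_hook(dx,dz),T))
np.save("Tw9",T)
w=np.mean([imaging.read_camera("wrist").astype(float) for _ in range(3)],0)
sc=np.mean([imaging.read_camera("scene").astype(float) for _ in range(4)],0)
lp=(T@np.linalg.inv(PT)); 
for n,z in (("looptop",.230),("grip",.147)): print(n,w2p("scene",(lp@[0,0,z,1])[:3]))
print("seat",w2p("scene",[*HK[:3]]))
a=cv2.resize(w,(500,375),interpolation=2);a=np.vstack([a,np.zeros((225,500,3))]); b=cv2.resize(sc[40:190,225:350],(300,360),interpolation=2);b=np.vstack([b,np.zeros((240,300,3))])
# larger scene crop only
b=cv2.resize(sc[45:195,235:360],(500,600),interpolation=2); a=cv2.resize(w,(300,225))
a=np.vstack([a,np.zeros((375,300,3))])
cv2.imwrite("pics/w9.png",np.clip(np.hstack([b,a])*1.5,0,255).astype(np.uint8))
```

```text
[0.4313 0.2934 0.2331] [ 0.3944 -0.4901  2.4657  0.5367  0.4686 -2.3   ] 0.19169923135510392 [ 0.7348  0.5474 -6.7778]
(array([-0.0004, -0.    ,  0.0006]), array([-0.0001, -0.0005,  0.0007]))
(array([0.049 , 0.0003, 0.0502]), array([-0.0001, -0.0005,  0.0007]))
(array([0.0702, 0.0005, 0.0714]), array([-0.0001, -0.0005,  0.0007]))
looptop (np.float64(278.47656761930295), np.float64(83.99339888837537))
grip (np.float64(277.9812436111765), np.float64(108.35416671221132))
seat (np.float64(309.47045729263664), np.float64(92.11245672224321))
```

View pics/w9.png

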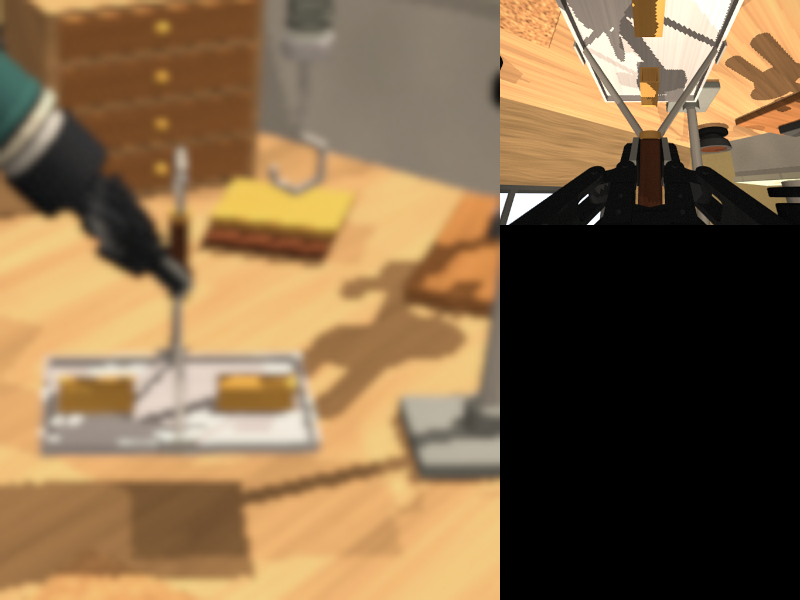

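Request:
{"name": "jog_arm", "arguments": {"rows": [[0.003,0,0.004,0,0,0,5],[0.01,0,0.01,0,0,0,5],[0.018,0,0.018,0,0,0,5],[0.026,0,0.027,0,0,0,5],[0.034,0,0.035,0,0,0,5],[0.042,0,0.043,0,0,0,5],[0.048,0,0.049,0,0,0,5],[0.053,0,0.054,0,0,0,5],[0.058,0,0.059,0,0,0,5],[0.062,0,0.063,0,0,0,5],[0.065,0,0.066,0,0,0,5],[0.067,0,0.068,0,0,0,5],[0.067,0,0.068,0,0,0,5],[0.067,0,0.068,0,0,0,5]]}}

```text
time: 29.4
tool_pos: [0.5023, 0.3571, 0.2338]
tcp_rot: [-0.287, 0.751, 0.69]
wrist_force: [-0.5, -1.1, -5.6]
width: 0.189
```

Run:
```python
from pan import *
T,s=tcp(); print(T,s['q'],s['width'],s['wrist_force'],s['torque'])
P=T@np.linalg.inv(PT); print(P, panmove(pan_for_hook(-.004,.029),T)); np.save("Tent",T)
sc=np.mean([imaging.read_camera("scene").astype(float) for _ in range(4)],0)
np.save("sc_ent",sc)
```

```text
[[ 0.527  -0.6659  0.5281  0.5023]
 [ 0.4701  0.746   0.4716  0.3571]
 [-0.708  -0.0002  0.7062  0.2338]
 [ 0.      0.      0.      1.    ]] [ 0.4788 -0.2494  2.3107  0.5236  0.3565 -2.2456] 0.18883999552667477 [-0.4734 -1.0849 -5.6262] [-0.68    0.756  -0.0029]
[[ 0.7432 -0.6691  0.0003  0.4946]
 [ 0.6691  0.7432  0.0003  0.3502]
 [-0.0004 -0.0001  1.      0.1166]
 [ 0.      0.      0.      1.    ]] (array([0.0005, 0.0002, 0.0004]), array([-0.    , -0.0004,  0.0001]))
```

Request:
{"name": "jog_arm", "arguments": {"rows": [[0.003,0,-0.003,0,0,0,5],[0.007,0,-0.007,0,0,0,5],[0.011,0,-0.011,0,0,0,5],[0.015,0,-0.015,0,0,0,5],[0.018,0,-0.018,0,0,0,5],[0.02,0,-0.02,0,0,0,5],[0.022,0,-0.022,0,0,0,5],[0.024,0,-0.024,0,0,0,5],[0.026,0,-0.026,0,0,0,5],[0.028,0,-0.028,0,0,0,5],[0.03,0,-0.03,0,0,0,5],[0.03,0,-0.03,0,0,0,5],[0.03,0,-0.03,0,0,0,5]]}}

```text
time: 30.9
tool_pos: [0.5026, 0.3571, 0.192]
tcp_rot: [-0.286, 0.75, 0.69]
wrist_force: [-2.1, -1.4, -1.9]
width: 0.19
```

Run:
```python
from pan import *
T,s=tcp(); print(T[:3,3],s['q'],s['width'],s['wrist_force'],s['torque'])
```

```text
[0.5026 0.3571 0.192 ] [ 0.4786 -0.1907  2.3524  0.7031  0.2729 -2.4341] 0.18974284101668398 [-2.071  -1.3709 -1.8872] [-0.3641  0.351   0.0099]
```

Request:
{"name": "jog_arm", "arguments": {"rows": [[0,0,-0.002,0,0,0,5],[0.001,0,-0.004,0,0,0,5],[0.002,0,-0.006,0,0,0,5],[0.003,0,-0.008,0,0,0,5],[0.0036,0,-0.009,0,0,0,5],[0.0036,0,-0.009,0,0,0,5],[0.0036,0,-0.009,0,0,0,5]]}}

```text
time: 31.6
tool_pos: [0.5005, 0.3547, 0.1839]
tcp_rot: [-0.286, 0.748, 0.689]
wrist_force: [4.5, 0.6, -0.2]
width: 0.192
```

Run:
```python
from pan import *
T,s=tcp(); print(T[:3,3],s['q'],s['width'],s['wrist_force'],s['torque'])
```

```text
[0.5005 0.3547 0.1839] [ 0.476  -0.1852  2.3662  0.7571  0.2586 -2.4912] 0.1921473100009383 [ 4.4868  0.5758 -0.1786] [-0.2105  0.2247 -0.2437]
```

Request:
{"name": "jog_arm", "arguments": {"rows": [[0.0007,-0.0004,0.0007,0,0,0,5],[0.0014,-0.0008,0.0012,0,0,0,5],[0.0014,-0.0008,0.0012,0,0,0,5],[0.0014,-0.0008,0.0012,0,0,0,5]]}}

```text
time: 32.0
tool_pos: [0.5017, 0.3552, 0.1829]
tcp_rot: [-0.286, 0.75, 0.69]
wrist_force: [-1.7, -0.9, 0.2]
width: 0.193
```

Run:
```python
from pan import *
T,s=tcp(); print(T[:3,3],s['q'],s['width'],s['wrist_force'],s['torque'])
```

```text
[0.5017 0.3552 0.1829] [ 0.4752 -0.1805  2.3637  0.7616  0.2588 -2.4967] 0.19251938058270063 [-1.687  -0.8584  0.2   ] [-0.285   0.3184 -0.0048]
```

Request:
{"name": "jog_arm", "arguments": {"rows": [[0,0,0,0,0,0,21],[0,0,0,0,0,0,24],[0,0,0,0,0,0,30],[0,0,0,0,0,0,40],[0,0,0,0,0,0,55],[0,0,0,0,0,0,65],[0,0,0,0,0,0,65],[-0.005,0,0,0,0,0,65],[-0.015,0,0,0,0,0,65],[-0.03,0,0,0,0,0,65],[-0.05,0,0,0,0,0,65],[-0.08,0,0,0,0,0,65],[-0.1,0,0,0,0,0,65],[-0.12,0,0,0,0,0,65],[-0.12,0,0,0,0,0,65]]}}

```text
time: 33.5
tool_pos: [0.4388, 0.2984, 0.2712]
tcp_rot: [-0.286, 0.744, 0.688]
wrist_force: [0.3, -0.1, 0.3]
width: 0.652
```

Run:
```python
from pan import *
T,s=tcp(); print(T[:3,3],s['q'],s['width'],s['wrist_force'])
fr=[imaging.read_camera("scene").astype(float) for _ in range(4)]
print([np.abs(fr[i+1]-fr[i])[60:200,240:360].mean() for i in range(3)],np.abs(fr[3]-fr[0])[250:,:].mean())
np.save("sc_h0",np.mean(fr,0)); cv2.imwrite("pics/h0.png",np.mean(fr,0).astype(np.uint8))
```

```text
[0.4388 0.2984 0.2712] [ 0.4008 -0.5093  2.4067  0.4656  0.5281 -2.2159] 0.6515451293795044 [ 0.2915 -0.1242  0.2862]
[np.float64(0.6182539682539683), np.float64(0.5954166666666667), np.float64(0.564265873015873)] 0.34813238495024873
```

Request:
{"name": "jog_arm", "arguments": {"rows": [[0,0,0,0,0,0,65],[0,0,0,0,0,0,65],[0,0,0,0,0,0,65],[0,0,0,0,0,0,65],[0,0,0,0,0,0,65],[0,0,0,0,0,0,65],[0,0,0,0,0,0,65],[0,0,0,0,0,0,65],[0,0,0,0,0,0,65],[0,0,0,0,0,0,65],[0,0,0,0,0,0,65],[0,0,0,0,0,0,65],[0,0,0,0,0,0,65],[0,0,0,0,0,0,65],[0,0,0,0,0,0,65],[0,0,0,0,0,0,65],[0,0,0,0,0,0,65],[0,0,0,0,0,0,65],[0,0,0,0,0,0,65],[0,0,0,0,0,0,65]]}}

```text
time: 35.7
tool_pos: [0.4381, 0.2988, 0.2668]
tcp_rot: [-0.286, 0.751, 0.69]
wrist_force: [0.8, 0.2, 0.2]
width: 0.651
```

Request:
{"name": "jog_arm", "arguments": {"rows": [[0,0,0,0,0,0,65],[0,0,0,0,0,0,65],[0,0,0,0,0,0,65],[0,0,0,0,0,0,65],[0,0,0,0,0,0,65],[0,0,0,0,0,0,65],[0,0,0,0,0,0,65],[0,0,0,0,0,0,65],[0,0,0,0,0,0,65],[0,0,0,0,0,0,65],[0,0,0,0,0,0,65],[0,0,0,0,0,0,65],[0,0,0,0,0,0,65],[0,0,0,0,0,0,65],[0,0,0,0,0,0,65],[0,0,0,0,0,0,65],[0,0,0,0,0,0,65],[0,0,0,0,0,0,65],[0,0,0,0,0,0,65],[0,0,0,0,0,0,65]]}}

```text
time: 37.7
tool_pos: [0.4381, 0.2988, 0.2668]
tcp_rot: [-0.286, 0.751, 0.69]
wrist_force: [-0.0, -0.5, -0.0]
width: 0.646
```

Request:
{"name": "jog_arm", "arguments": {"rows": [[0,0,0,0,0,0,65],[0,0,0,0,0,0,65],[0,0,0,0,0,0,65],[0,0,0,0,0,0,65],[0,0,0,0,0,0,65],[0,0,0,0,0,0,65],[0,0,0,0,0,0,65],[0,0,0,0,0,0,65],[0,0,0,0,0,0,65],[0,0,0,0,0,0,65],[0,0,0,0,0,0,65],[0,0,0,0,0,0,65],[0,0,0,0,0,0,65],[0,0,0,0,0,0,65],[0,0,0,0,0,0,65],[0,0,0,0,0,0,65],[0,0,0,0,0,0,65],[0,0,0,0,0,0,65],[0,0,0,0,0,0,65],[0,0,0,0,0,0,65]]}}

```text
time: 39.7
tool_pos: [0.4382, 0.2987, 0.2668]
tcp_rot: [-0.286, 0.751, 0.689]
wrist_force: [1.2, -0.3, -0.3]
width: 0.649
```

Run:
```python
from pan import *
T,s=tcp(); print(s['time'],T[:3,3])
a=np.load("sc_h0.npy"); fr=[imaging.read_camera("scene").astype(float) for _ in range(4)]; b=np.mean(fr,0); np.save("sc_h1",b)
d=np.abs(a-b).max(2); print("mean change",d[60:200,240:360].mean(), d[260:].mean())
r=lambda im:[c.mean().round(2) for c in np.where((im[...,2]>1.9*im[...,1])&(im[...,2]>1.9*im[...,0])&(np.indices(im.shape[:2])[0]<80)&(np.indices(im.shape[:2])[1]>290)&(np.indices(im.shape[:2])[1]<330)&(im[...,2]>60))]
print("red collar",r(np.load("sc_ent.npy")),r(a),r(b))
cv2.imwrite("pics/h1.png",np.clip(cv2.resize(b[20:220,220:370],(600,800),interpolation=2)*1.5,0,255)[:600].astype(np.uint8))
```

```text
39.7 [0.4382 0.2987 0.2668]
mean change 0.854389880952381 0.37316106980846775
red collar [np.float64(34.0), np.float64(313.11)] [np.float64(43.36), np.float64(312.5)] [np.float64(43.36), np.float64(312.5)]
```

Request:
{"name": "jog_arm", "arguments": {"rows": [[0,0,0,0,0,0,65],[0,0,0,0,0,0,65],[0,0,0,0,0,0,65],[0,0,0,0,0,0,65],[0,0,0,0,0,0,65],[0,0,0,0,0,0,65],[0,0,0,0,0,0,65],[0,0,0,0,0,0,65],[0,0,0,0,0,0,65],[0,0,0,0,0,0,65],[0,0,0,0,0,0,65],[0,0,0,0,0,0,65],[0,0,0,0,0,0,65],[0,0,0,0,0,0,65],[0,0,0,0,0,0,65],[0,0,0,0,0,0,65],[0,0,0,0,0,0,65],[0,0,0,0,0,0,65],[0,0,0,0,0,0,65],[0,0,0,0,0,0,65]]}}

```text
time: 41.9
tool_pos: [0.4381, 0.2988, 0.2668]
tcp_rot: [-0.286, 0.751, 0.69]
wrist_force: [-0.5, -0.3, 0.3]
width: 0.649
```

Request:
{"name": "jog_arm", "arguments": {"rows": [[0,0,0,0,0,0,65],[0,0,0,0,0,0,65],[0,0,0,0,0,0,65],[0,0,0,0,0,0,65],[0,0,0,0,0,0,65],[0,0,0,0,0,0,65],[0,0,0,0,0,0,65],[0,0,0,0,0,0,65],[0,0,0,0,0,0,65],[0,0,0,0,0,0,65],[0,0,0,0,0,0,65],[0,0,0,0,0,0,65],[0,0,0,0,0,0,65],[0,0,0,0,0,0,65],[0,0,0,0,0,0,65],[0,0,0,0,0,0,65],[0,0,0,0,0,0,65],[0,0,0,0,0,0,65],[0,0,0,0,0,0,65],[0,0,0,0,0,0,65]]}}

```text
time: 43.9
tool_pos: [0.4381, 0.2988, 0.2668]
tcp_rot: [-0.286, 0.751, 0.69]
wrist_force: [0.1, -0.6, -0.3]
width: 0.649
```

Request:
{"name": "jog_arm", "arguments": {"rows": [[0,0,0,0,0,0,65],[0,0,0,0,0,0,65],[0,0,0,0,0,0,65],[0,0,0,0,0,0,65],[0,0,0,0,0,0,65],[0,0,0,0,0,0,65],[0,0,0,0,0,0,65],[0,0,0,0,0,0,65],[0,0,0,0,0,0,65],[0,0,0,0,0,0,65],[0,0,0,0,0,0,65],[0,0,0,0,0,0,65],[0,0,0,0,0,0,65],[0,0,0,0,0,0,65],[0,0,0,0,0,0,65],[0,0,0,0,0,0,65],[0,0,0,0,0,0,65],[0,0,0,0,0,0,65],[0,0,0,0,0,0,65],[0,0,0,0,0,0,65]]}}

```text
time: 45.9
tool_pos: [0.4381, 0.2988, 0.2668]
tcp_rot: [-0.286, 0.751, 0.69]
wrist_force: [0.0, -0.7, 0.0]
width: 0.654
```

Request:
{"name": "jog_arm", "arguments": {"rows": [[0,0,0,0,0,0,65],[0,0,0,0,0,0,65],[0,0,0,0,0,0,65],[0,0,0,0,0,0,65],[0,0,0,0,0,0,65],[0,0,0,0,0,0,65],[0,0,0,0,0,0,65],[0,0,0,0,0,0,65],[0,0,0,0,0,0,65],[0,0,0,0,0,0,65],[0,0,0,0,0,0,65],[0,0,0,0,0,0,65],[0,0,0,0,0,0,65],[0,0,0,0,0,0,65],[0,0,0,0,0,0,65],[0,0,0,0,0,0,65],[0,0,0,0,0,0,65],[0,0,0,0,0,0,65],[0,0,0,0,0,0,65],[0,0,0,0,0,0,65]]}}

```text
time: 47.9
tool_pos: [0.4381, 0.2988, 0.2668]
tcp_rot: [-0.286, 0.751, 0.69]
wrist_force: [-0.3, -0.6, 0.4]
width: 0.65
```

Run:
```python
from pan import *
T,s=tcp(); print(s['time'])
g=lambda im:cv2.cvtColor(im.astype(np.float32),cv2.COLOR_BGR2GRAY)[120:190,245:350]
h1=np.load("sc_h1.npy"); h0=np.load("sc_h0.npy"); fr=[imaging.read_camera("scene").astype(float) for _ in range(12)]
b=np.mean(fr,0); np.save("sc_h2",b)
print(cv2.phaseCorrelate(g(h0),g(h1)),cv2.phaseCorrelate(g(h1),g(b)))
print([np.round(cv2.phaseCorrelate(g(b),g(f))[0],3).tolist() for f in fr])
t=[imaging.read_camera("top").astype(float) for _ in range(3)]
cv2.imwrite("pics/h2.png",np.hstack([np.clip(cv2.resize(b[60:210,235:360],(400,480),interpolation=2)*1.5,0,255),np.clip(cv2.resize(np.mean(t,0)[150:270,60:160],(400,480),interpolation=2)*1.5,0,255)]).astype(np.uint8))
```

```text
47.9
((-0.004789259578387828, -0.002587319134626398), 0.9944547689500659) ((-0.2368937155826245, -0.21266227908505186), 0.9543264272772236)
[[0.431, 0.215], [0.426, 0.107], [0.352, -0.014], [0.195, -0.147], [-0.023, -0.205], [-0.2, -0.245], [-0.32, -0.25], [-0.373, -0.051], [-0.274, 0.056], [-0.193, 0.169], [0.0, 0.191], [0.215, 0.247]]
```

Request:
{"name": "jog_arm", "arguments": {"rows": [[0,0,0,0,0,0,65],[0,0,0,0,0,0,65],[0,0,0,0,0,0,65],[0,0,0,0,0,0,65],[0,0,0,0,0,0,65],[0,0,0,0,0,0,65],[0,0,0,0,0,0,65],[0,0,0,0,0,0,65],[0,0,0,0,0,0,65],[0,0,0,0,0,0,65],[0,0,0,0,0,0,65],[0,0,0,0,0,0,65],[0,0,0,0,0,0,65],[0,0,0,0,0,0,65],[0,0,0,0,0,0,65],[0,0,0,0,0,0,65],[0,0,0,0,0,0,65],[0,0,0,0,0,0,65],[0,0,0,0,0,0,65],[0,0,0,0,0,0,65]]}}

```text
time: 50.65
tool_pos: [0.4382, 0.2988, 0.2668]
tcp_rot: [-0.286, 0.751, 0.69]
wrist_force: [0.4, -0.3, -0.3]
width: 0.651
```

Request:
{"name": "jog_arm", "arguments": {"rows": [[0,0,0,0,0,0,65],[0,0,0,0,0,0,65],[0,0,0,0,0,0,65],[0,0,0,0,0,0,65],[0,0,0,0,0,0,65],[0,0,0,0,0,0,65],[0,0,0,0,0,0,65],[0,0,0,0,0,0,65],[0,0,0,0,0,0,65],[0,0,0,0,0,0,65],[0,0,0,0,0,0,65],[0,0,0,0,0,0,65],[0,0,0,0,0,0,65],[0,0,0,0,0,0,65],[0,0,0,0,0,0,65],[0,0,0,0,0,0,65],[0,0,0,0,0,0,65],[0,0,0,0,0,0,65],[0,0,0,0,0,0,65],[0,0,0,0,0,0,65]]}}

```text
time: 52.65
tool_pos: [0.4381, 0.2988, 0.2668]
tcp_rot: [-0.286, 0.751, 0.69]
wrist_force: [0.3, -0.3, 0.8]
width: 0.649
```

Request:
{"name": "jog_arm", "arguments": {"rows": [[0,0,0,0,0,0,65],[0,0,0,0,0,0,65],[0,0,0,0,0,0,65],[0,0,0,0,0,0,65],[0,0,0,0,0,0,65],[0,0,0,0,0,0,65],[0,0,0,0,0,0,65],[0,0,0,0,0,0,65],[0,0,0,0,0,0,65],[0,0,0,0,0,0,65],[0,0,0,0,0,0,65],[0,0,0,0,0,0,65],[0,0,0,0,0,0,65],[0,0,0,0,0,0,65],[0,0,0,0,0,0,65],[0,0,0,0,0,0,65],[0,0,0,0,0,0,65],[0,0,0,0,0,0,65],[0,0,0,0,0,0,65],[0,0,0,0,0,0,65]]}}

```text
time: 54.65
tool_pos: [0.4382, 0.2988, 0.2668]
tcp_rot: [-0.286, 0.751, 0.689]
wrist_force: [-0.0, -0.2, -0.2]
width: 0.652
```

Request:
{"name": "jog_arm", "arguments": {"rows": [[0,0,0,0,0,0,65],[0,0,0,0,0,0,65],[0,0,0,0,0,0,65],[0,0,0,0,0,0,65],[0,0,0,0,0,0,65],[0,0,0,0,0,0,65],[0,0,0,0,0,0,65],[0,0,0,0,0,0,65],[0,0,0,0,0,0,65],[0,0,0,0,0,0,65],[0,0,0,0,0,0,65],[0,0,0,0,0,0,65],[0,0,0,0,0,0,65],[0,0,0,0,0,0,65],[0,0,0,0,0,0,65],[0,0,0,0,0,0,65],[0,0,0,0,0,0,65],[0,0,0,0,0,0,65],[0,0,0,0,0,0,65],[0,0,0,0,0,0,65]]}}

```text
time: 56.65
tool_pos: [0.4381, 0.2988, 0.2668]
tcp_rot: [-0.286, 0.751, 0.69]
wrist_force: [-0.3, 0.4, -0.3]
width: 0.652
```

```bash
cat > sw.py <<'E'
from pan import *
T,s=tcp(); print(s['time'],s['wrist_force'])
g=lambda im:cv2.cvtColor(im.astype(np.float32),cv2.COLOR_BGR2GRAY)[120:190,245:350]
b=np.load("sc_h2.npy"); fr=[imaging.read_camera("scene").astype(float) for _ in range(12)]
print([np.round(cv2.phaseCorrelate(g(b),g(f))[0],3).tolist() for f in fr])
E
python3 sw.py
```

```text
56.65 [-0.283   0.4184 -0.2545]
[[0.336, 0.247], [0.313, 0.235], [0.246, 0.253], [0.268, 0.246], [0.249, 0.241], [0.289, 0.285], [0.295, 0.271], [0.297, 0.218], [0.327, 0.222], [0.322, 0.207], [0.365, 0.225], [0.348, 0.187]]
```

Request:
{"name": "jog_arm", "arguments": {"rows": [[0,0,0,0,0,0,65],[0,0,0,0,0,0,65],[0,0,0,0,0,0,65],[0,0,0,0,0,0,65],[0,0,0,0,0,0,65],[0,0,0,0,0,0,65],[0,0,0,0,0,0,65],[0,0,0,0,0,0,65],[0,0,0,0,0,0,65],[0,0,0,0,0,0,65],[0,0,0,0,0,0,65],[0,0,0,0,0,0,65],[0,0,0,0,0,0,65],[0,0,0,0,0,0,65],[0,0,0,0,0,0,65],[0,0,0,0,0,0,65],[0,0,0,0,0,0,65],[0,0,0,0,0,0,65],[0,0,0,0,0,0,65],[0,0,0,0,0,0,65]]}}

```text
time: 59.25
tool_pos: [0.4381, 0.2987, 0.2668]
tcp_rot: [-0.286, 0.751, 0.69]
wrist_force: [-0.5, 1.1, -0.2]
width: 0.652
```

Request:
{"name": "jog_arm", "arguments": {"rows": [[0,0,0,0,0,0,65],[0,0,0,0,0,0,65],[0,0,0,0,0,0,65],[0,0,0,0,0,0,65],[0,0,0,0,0,0,65],[0,0,0,0,0,0,65],[0,0,0,0,0,0,65],[0,0,0,0,0,0,65],[0,0,0,0,0,0,65],[0,0,0,0,0,0,65],[0,0,0,0,0,0,65],[0,0,0,0,0,0,65],[0,0,0,0,0,0,65],[0,0,0,0,0,0,65],[0,0,0,0,0,0,65],[0,0,0,0,0,0,65],[0,0,0,0,0,0,65],[0,0,0,0,0,0,65],[0,0,0,0,0,0,65],[0,0,0,0,0,0,65]]}}

```text
time: 61.25
tool_pos: [0.4381, 0.2988, 0.2668]
tcp_rot: [-0.286, 0.751, 0.69]
wrist_force: [-0.3, 0.4, -0.5]
width: 0.653
```

Request:
{"name": "jog_arm", "arguments": {"rows": [[0,0,0,0,0,0,65],[0,0,0,0,0,0,65],[0,0,0,0,0,0,65],[0,0,0,0,0,0,65],[0,0,0,0,0,0,65],[0,0,0,0,0,0,65],[0,0,0,0,0,0,65],[0,0,0,0,0,0,65],[0,0,0,0,0,0,65],[0,0,0,0,0,0,65],[0,0,0,0,0,0,65],[0,0,0,0,0,0,65],[0,0,0,0,0,0,65],[0,0,0,0,0,0,65],[0,0,0,0,0,0,65],[0,0,0,0,0,0,65],[0,0,0,0,0,0,65],[0,0,0,0,0,0,65],[0,0,0,0,0,0,65],[0,0,0,0,0,0,65]]}}

```text
time: 63.25
tool_pos: [0.4382, 0.2988, 0.2668]
tcp_rot: [-0.286, 0.751, 0.69]
wrist_force: [-0.6, -0.1, 0.3]
width: 0.65
```

```bash
cat >> sw.py <<'E'
h0,h1,n=np.load("sc_h0.npy"),np.load("sc_h1.npy"),np.mean(fr,0); np.save("sc_h3",n)
for nm,a,c in (("h0-h1",h0,h1),("h1-now",h1,n)):
    d=np.abs(a-c).max(2)[60:200,235:360]; ys,xs=np.where(d>20); print(nm,d.max(),len(xs),(xs.min()+235,xs.max()+235,ys.min()+60,ys.max()+60) if len(xs) else "")
yel=lambda im:((im[...,2]>60)&(im[...,0]<.45*im[...,2])).astype(np.uint8)
for im in (h1,n):
    m=np.zeros(im.shape[:2],np.uint8); m[100:190,240:345]=yel(im)[100:190,240:345]
    k,_,st,ce=cv2.connectedComponentsWithStats(m); print([(st[i].tolist(),ce[i].round(1).tolist()) for i in range(1,k) if st[i,4]>40])
E
python3 sw.py
```

```text
63.25 [-0.6402 -0.0959  0.3434]
[[0.319, 0.206], [0.301, 0.225], [0.31, 0.204], [0.319, 0.208], [0.31, 0.185], [0.319, 0.223], [0.306, 0.218], [0.304, 0.224], [0.305, 0.199], [0.32, 0.226], [0.317, 0.211], [0.31, 0.219]]
h0-h1 29.0 69 (np.int64(242), np.int64(284), np.int64(60), np.int64(111))
h1-now 31.333333333333343 52 (np.int64(263), np.int64(334), np.int64(148), np.int64(188))
[([286, 100, 20, 10, 149], [295.8, 103.7]), ([311, 100, 10, 11, 83], [314.9, 104.3]), ([330, 104, 15, 22, 154], [338.7, 115.9]), ([304, 112, 41, 31, 183], [321.5, 129.0]), ([315, 151, 19, 8, 130], [324.0, 154.8]), ([277, 152, 17, 8, 121], [285.1, 155.9]), ([264, 164, 8, 15, 45], [267.3, 171.8]), ([271, 173, 59, 16, 621], [304.4, 179.6]), ([245, 182, 16, 8, 71], [253.2, 186.1])]
[([286, 100, 20, 10, 148], [295.8, 103.7]), ([311, 100, 10, 11, 82], [315.0, 104.3]), ([330, 104, 15, 23, 151], [338.8, 116.1]), ([304, 113, 6, 20, 42], [306.8, 120.6]), ([310, 128, 15, 11, 58], [317.2, 132.0]), ([321, 128, 15, 15, 54], [327.2, 134.6]), ([316, 151, 18, 9, 133], [324.0, 155.7]), ([277, 153, 17, 7, 119], [285.0, 156.0]), ([269, 173, 61, 14, 623], [303.6, 179.4]), ([246, 182, 15, 8, 73], [253.4, 186.1])]
```

Run:
```python
from pan import *
T,s=tcp(); M=R.from_rotvec([-.286,.750,.690]).as_matrix(); print(s['q'],s['tcp_rot'],move([.5017,.3552,.1829],M,T,pinch=False))
```

```text
[ 0.4019 -0.5028  2.4085  0.4668  0.5268 -2.2168] [-0.2863  0.751   0.6895] (array([ 0.1194, -0.0001,  0.001 ]), array([-0.0002, -0.0011,  0.0003]))
```

Request:
{"name": "jog_arm", "arguments": {"rows": [[0.02,0,0,0,0,0,65],[0.05,0,0,0,0,0,65],[0.08,0,0.0005,0,0,0,65],[0.1,0,0.001,0,0,0,65],[0.11,0,0.001,0,0,0,65],[0.116,0,0.001,0,0,0,65],[0.1195,0,0.001,0,0,0,65],[0.1195,0,0.001,0,0,0,65],[0.1195,0,0.001,0,0,0,65],[0.1195,0,0.001,0,0,0,45],[0.1195,0,0.001,0,0,0,35],[0.1195,0,0.001,0,0,0,25],[0.1195,0,0.001,0,0,0,15],[0.1195,0,0.001,0,0,0,5],[0.1195,0,0.001,0,0,0,5],[0.1195,0,0.001,0,0,0,5],[0.1195,0,0.001,0,0,0,5]], "force": 100}}

```text
time: 65.55
tool_pos: [0.502, 0.3551, 0.1829]
tcp_rot: [-0.286, 0.751, 0.689]
wrist_force: [1.8, -4.3, 0.3]
width: 0.192
```

Run:
```python
from pan import *
T,s=tcp(); print(s['q'],s['tcp_rot'],s['tool_pos'],s['wrist_force'],s['width'],s['torque']); np.save("Treg",T)
print(T[:3,:3].T@[0,0,.055])
```

```text
[ 0.4752 -0.1799  2.3627  0.7566  0.2593 -2.4909] [-0.286   0.7508  0.6887] [0.502  0.3551 0.1829] [ 1.8421 -4.2974  0.3389] 0.19213556117511305 [-0.2319  0.2082 -0.6374]
[-0.0389 -0.      0.0388]
```

Request:
{"name": "jog_arm", "arguments": {"rows": [[-0.002,0,0.002,0,0,0,5],[-0.005,0,0.005,0,0,0,5],[-0.008,0,0.008,0,0,0,5],[-0.011,0,0.011,0,0,0,5],[-0.014,0,0.014,0,0,0,5],[-0.017,0,0.017,0,0,0,5],[-0.02,0,0.02,0,0,0,5],[-0.023,0,0.023,0,0,0,5],[-0.026,0,0.026,0,0,0,5],[-0.029,0,0.029,0,0,0,5],[-0.032,0,0.032,0,0,0,5],[-0.035,0,0.035,0,0,0,5],[-0.036,0,0.036,0,0,0,5],[-0.036,0,0.036,0,0,0,5],[-0.036,0,0.036,0,0,0,5]]}}

```text
time: 67.05
tool_pos: [0.5019, 0.3551, 0.2336]
tcp_rot: [-0.286, 0.751, 0.689]
wrist_force: [0.4, -0.2, -6.4]
width: 0.186
```

Run:
```python
from pan import *
T,s=tcp(); Te=np.load("Tent.npy"); print(T[:3,3]-Te[:3,3],s['wrist_force'],s['width'],np.degrees(R.from_matrix(Te[:3,:3].T@T[:3,:3]).as_rotvec()))
print(T[:3,:3].T@(-.1*np.array([np.cos(np.radians(42)),np.sin(np.radians(42)),0])))
```

```text
[-0.0004 -0.002  -0.0002] [ 0.4464 -0.2367 -6.4253] 0.18563374552053438 [ 0.0564  0.0144 -0.0474]
[-0.0706 -0.0006 -0.0708]
```

Request:
{"name": "jog_arm", "arguments": {"rows": [[-0.003,0,-0.003,0,0,0,5],[-0.01,0,-0.01,0,0,0,5],[-0.018,0,-0.018,0,0,0,5],[-0.026,0,-0.026,0,0,0,5],[-0.035,0,-0.035,0,0,0,5],[-0.044,0,-0.044,0,0,0,5],[-0.053,0,-0.053,0,0,0,5],[-0.061,0,-0.061,0,0,0,5],[-0.067,0,-0.067,0,0,0,5],[-0.07,0,-0.07,0,0,0,5],[-0.071,0,-0.071,0,0,0,5],[-0.071,0,-0.071,0,0,0,5]]}}

```text
time: 68.25
tool_pos: [0.427, 0.2883, 0.2341]
tcp_rot: [-0.286, 0.75, 0.688]
wrist_force: [-0.9, 0.2, -5.3]
width: 0.191
```

Run:
```python
from pan import *
T,s=tcp(); print(T[:3,3],s['q'],s['wrist_force'],s['width'])
for z in (.122,.006): print(panmove(pose(.5366,.1157,z,5),T),(pose(.5366,.1157,z,5)@PT)[:3,3])
```

```text
[0.427  0.2883 0.2341] [ 0.3834 -0.5097  2.4743  0.5382  0.4824 -2.3056] [-0.8623  0.1508 -5.2856] 0.19101499377019915
(array([-0.0209, -0.2079, -0.0138]), array([ 0.456 ,  0.0002, -0.4549])) [0.5469 0.1166 0.2393]
(array([ 0.0612, -0.2079, -0.0957]), array([ 0.456 ,  0.0002, -0.4549])) [0.5469 0.1166 0.1233]
```

Request:
{"name": "jog_arm", "arguments": {"rows": [[-0.002,-0.012,-0.001,0.025,0,-0.025,5],[-0.005,-0.034,-0.003,0.075,0,-0.075,5],[-0.007,-0.058,-0.004,0.13,0,-0.13,5],[-0.01,-0.083,-0.005,0.18,0,-0.18,5],[-0.012,-0.108,-0.007,0.235,0,-0.235,5],[-0.014,-0.133,-0.009,0.29,0,-0.29,5],[-0.017,-0.158,-0.01,0.345,0,-0.345,5],[-0.019,-0.18,-0.012,0.395,0,-0.395,5],[-0.02,-0.198,-0.013,0.435,0,-0.435,5],[-0.021,-0.208,-0.014,0.456,0,-0.455,5],[-0.021,-0.208,-0.014,0.456,0,-0.455,5],[-0.021,-0.208,-0.014,0.456,0,-0.455,5],[-0.021,-0.208,-0.014,0.456,0,-0.455,5]]}}

```text
time: 69.55
tool_pos: [0.5465, 0.1168, 0.2388]
tcp_rot: [-0.032, 0.786, 0.079]
wrist_force: [0.1, 0.4, -5.7]
width: 0.189
```

Run:
```python
from pan import *
T,s=tcp(); print(T[:3,3],s['q'],s['wrist_force'],s['width'])
print(panmove(pose(.5366,.1157,.006,5),T))
```

```text
[0.5465 0.1168 0.2388] [ 0.2299 -0.3958  2.4002 -0.2865  0.3724 -1.1985] [ 0.0793  0.3617 -5.748 ] 0.18890134210501522
(array([ 0.0821, -0.0002, -0.0813]), array([-0.0001, -0.0005, -0.0006]))
```

Request:
{"name": "jog_arm", "arguments": {"rows": [[0.004,0,-0.004,0,0,0,5],[0.012,0,-0.012,0,0,0,5],[0.022,0,-0.022,0,0,0,5],[0.033,0,-0.033,0,0,0,5],[0.044,0,-0.044,0,0,0,5],[0.055,0,-0.055,0,0,0,5],[0.065,0,-0.065,0,0,0,5],[0.073,0,-0.073,0,0,0,5],[0.078,0,-0.078,0,0,0,5],[0.081,0,-0.081,0,0,0,5],[0.082,0,-0.082,0,0,0,5],[0.082,0,-0.082,0,0,0,5],[0.082,0,-0.082,0,0,0,5]]}}

```text
time: 70.85
tool_pos: [0.5471, 0.1179, 0.1238]
tcp_rot: [-0.032, 0.785, 0.082]
wrist_force: [0.5, 1.0, -1.2]
width: 0.19
```

Request:
{"name": "jog_arm", "arguments": {"rows": [[0.0005,0,-0.0005,0,0,0,5],[0.001,0,-0.001,0,0,0,5],[0.001,0,-0.001,0,0,0,5],[0.001,0,-0.001,0,0,0,5]]}}

```text
time: 71.25
tool_pos: [0.5479, 0.1182, 0.1237]
tcp_rot: [-0.032, 0.782, 0.082]
wrist_force: [-3.9, -0.7, 4.9]
width: 0.189
```

Request:
{"name": "jog_arm", "arguments": {"rows": [[0,0,0,0,0,0,22],[0,0,0,0,0,0,30],[0,0,0,0,0,0,45],[0,0,0,0,0,0,60],[0,0,0,0,0,0,60],[-0.01,0,0,0,0,0,60],[-0.03,0,0,0,0,0,60],[-0.05,0,0,0,0,0,60],[-0.08,0,0,0,0,0,60],[-0.11,0,0,0,0,0,60],[-0.14,0,0.02,0,0,0,60],[-0.17,0,0.05,0,0,0,60],[-0.2,0,0.08,0,0,0,60],[-0.22,0,0.1,0,0,0,60],[-0.22,0,0.1,0,0,0,60]]}}

```text
time: 72.75
tool_pos: [0.4649, 0.111, 0.3579]
tcp_rot: [-0.029, 0.771, 0.084]
wrist_force: [0.6, 0.6, 1.3]
width: 0.602
```

Run:
```python
from h import *
T,s=tcp(); print(T[:3,3],s['q'])
print(move([.455,.108,.30],rot(np.deg2rad(5)),T,pinch=False))
```

```text
[0.4649 0.111  0.3579] [ 0.2813 -0.7057  2.3469 -0.2074  0.7207 -1.2742]
(array([ 0.0331, -0.0024, -0.0486]), array([-0.0025,  0.7996, -0.0037]))
```

Request:
{"name": "jog_arm", "arguments": {"rows": [[0.005,0,-0.01,0,0.15,0,60],[0.015,0,-0.02,0,0.3,0,60],[0.02,-0.002,-0.03,0,0.45,0,60],[0.033,-0.002,-0.0486,0,0.8,0,60],[0.033,-0.002,-0.0486,0,0.8,0,50],[0.033,-0.002,-0.0486,0,0.8,0,50],[0.033,-0.002,-0.0486,0,0.8,0,50],[0.033,-0.002,-0.0486,0,0.8,0,50],[0.033,-0.002,-0.0486,0,0.8,0,50]]}}

```text
time: 73.65
tool_pos: [0.4539, 0.1083, 0.2996]
tcp_rot: [-0.065, 1.57, 0.071]
wrist_force: [0.4, -1.0, 0.1]
width: 0.497
```

```bash
cat > det.py <<'E'
from h import *
def det(ztop,roi=None,n=3):
    T,s=tcp(); w=np.mean([imaging.read_camera("wrist").astype(float) for _ in range(n)],0)
    hsv=cv2.cvtColor(np.clip(w*1.4,0,255).astype(np.uint8),cv2.COLOR_BGR2HSV)
    m=cv2.inRange(hsv,(18,110,90),(34,255,255)); m=cv2.morphologyEx(m,cv2.MORPH_OPEN,np.ones((3,3)))
    k,lab,st,ce=cv2.connectedComponentsWithStats(m); out=[]
    for i in range(1,k):
        if st[i,4]<250: continue
        c=np.argwhere(lab==i)[:,::-1].astype(float); W=np.array([p2w("wrist",u,v,ztop,T)[:2] for u,v in c])
        r=cv2.minAreaRect((W*1000).astype(np.float32)); out.append((st[i].tolist(),np.round(r[0],1),np.round(r[1],1),round(r[2],1)))
    return T,s,w,m,out
E
python3 - <<'E'
from det import *
T,s,w,m,o=det(.032); print(T[:3,3],s['q'],s['time'])
for x in o: print(x)
np.save("Tw10",T)
cv2.imwrite("pics/w10.png",np.hstack([np.clip(cv2.resize(w,(400,300))*1.4,0,255).astype(np.uint8),cv2.cvtColor(cv2.resize(m,(400,300)),8)]))
E
```

```text
Traceback (most recent call last):
  File "det.py", line 9, in det
    c=np.argwhere(lab==i)[:,::-1].astype(float); W=np.array([p2w("wrist",u,v,ztop,T)[:2] for u,v in c])
                                                             ~~~^^^^^^^^^^^^^^^^^^^^
  File "h.py", line 13, in p2w
    o,d=ray(n,u,v,T); return o+d*(z-o[2])/d[2]
        ~~~^^^^^^^^^
  File "h.py", line 11, in ray
    p,C=camT(n,T); d=C[:3,:3]@np.array([(u-p['cx'])/p['fx'],(v-p['cy'])/p['fy'],1]); return C[:3,3],d
        ~~~~^^^^^
  File "h.py", line 8, in camT
    p=imaging.camera_params(n)
ValueError: time passes only in moves, steps and waits
```

```bash
cat > det.py <<'E'
from h import *
def det(ztop,poly,n=3,zp=.007,cam="wrist"):
    """poly: world xy polygon (at height zp) to search in; returns tubes' rectangles on plane ztop"""
    T,s=tcp(); w=np.mean([imaging.read_camera(cam).astype(float) for _ in range(n)],0)
    hsv=cv2.cvtColor(np.clip(w*1.4,0,255).astype(np.uint8),cv2.COLOR_BGR2HSV)
    m=cv2.inRange(hsv,(15,100,60),(36,255,255)); roi=np.zeros_like(m)
    cv2.fillPoly(roi,[np.array([w2p(cam,[*p,zp],T) for p in poly]).round().astype(np.int32)],255); m&=roi
    m=cv2.morphologyEx(m,cv2.MORPH_OPEN,np.ones((3,3)))
    out=[]
    for c in cv2.findContours(m,cv2.RETR_EXTERNAL,cv2.CHAIN_APPROX_NONE)[0]:
        if cv2.contourArea(c)<150: continue
        b=np.array([p2w(cam,*q,ztop,T)[:2] for q in cv2.boxPoints(cv2.minAreaRect(c))])*1000
        r=cv2.minAreaRect(b.astype(np.float32)); out.append((cv2.contourArea(c),cv2.boundingRect(c),np.round(r[0],1),np.round(r[1],1),round(r[2],1)))
    return T,s,w,m,out
def panpoly(x,y,yaw,hx=.112,hy=.072):
    a=np.radians(yaw); R2=np.array([[np.cos(a),-np.sin(a)],[np.sin(a),np.cos(a)]]); return [R2@[i,j]+[x,y] for i,j in ((-hx,-hy),(hx,-hy),(hx,hy),(-hx,hy))]
E
python3 - <<'E'
from det import *
T,s,w,m,o=det(.032,panpoly(.5366,.1157,5)); print(T[:3,3],s['time'])
for x in o: print(x)
np.save("Tw10",T)
cv2.imwrite("pics/w10.png",np.hstack([np.clip(cv2.resize(w,(400,300))*1.4,0,255).astype(np.uint8),cv2.cvtColor(cv2.resize(m,(400,300)),8)]))
E
```

```text
[0.4541 0.1084 0.3004] 73.8
(864.0, (246, 131, 19, 51), array([467.4, 110.4]), array([70.4, 25.5]), 4.9)
```

Run:
```python
from h import *
k=1/1.5625
for f,pts in (("Tw3",[(22,133),(200,130),(228,335),(75,338)]),("Tw5",[(573,280),(724,279),(690,442),(556,440)])):
    T=np.load(f+".npy"); q=np.array([p2w("wrist",u*k,v*k,.012,T)[:2] for u,v in pts]); print(q.tolist(),q.mean(0),cv2.minAreaRect((q*1000).astype(np.float32)))
print(move([.4674,.1104,.017],rot(np.deg2rad(5)),pinch=False))
```

```text
[[0.4201496663141987, -0.18820637674199647], [0.40155282936728076, -0.05151887227225742], [0.5731102828553113, -0.02967565874145907], [0.5922273235972305, -0.1651923820522599]] [ 0.4968 -0.1086] ((496.89007568359375, -108.35562896728516), (173.9229736328125, 137.94642639160156), 7.617643356323242)
[[0.579823601262285, -0.03232438996104925], [0.598353795682421, -0.16689398140779133], [0.42582336578107377, -0.19424395180544662], [0.41064338935017797, -0.057885642353436684]] [ 0.5037 -0.1128] ((502.82342529296875, -113.28417205810547), (176.46176147460938, 137.0958709716797), 8.591772079467773)
(array([ 0.2836, -0.0004,  0.0128]), array([-0.0007,  0.001 , -0.0044]))
```

Request:
{"name": "jog_arm", "arguments": {"rows": [[0.04,0,0.013,0,0,0,50],[0.09,0,0.013,0,0,0,50],[0.14,0,0.013,0,0,0,50],[0.19,0,0.013,0,0,0,50],[0.23,0,0.013,0,0,0,50],[0.26,0,0.013,0,0,-0.004,50],[0.275,0,0.013,0,0,-0.004,50],[0.282,0,0.013,0,0,-0.004,50],[0.2835,0,0.013,0,0,-0.004,50],[0.2835,0,0.013,0,0,-0.004,35],[0.2835,0,0.013,0,0,-0.004,20],[0.2835,0,0.013,0,0,-0.004,5],[0.2835,0,0.013,0,0,-0.004,5],[0.2835,0,0.013,0,0,-0.004,5],[0.2835,0,0.013,0,0,-0.004,5]], "force": 60}}

```text
time: 75.45
tool_pos: [0.4691, 0.1111, 0.0186]
tcp_rot: [-0.067, 1.566, 0.069]
wrist_force: [-0.4, -0.4, 6.2]
width: 0.275
```

Request:
{"name": "jog_arm", "arguments": {"rows": [[-0.02,0,0,0,0,0,5],[-0.06,0,0,0,0,0,5],[-0.1,0,0,0,0,0,5],[-0.15,0,0,0,0,0,5],[-0.2,0,0,0,0,0,5],[-0.24,0,0,0,0,0,5],[-0.26,0,0,0,0,0,5],[-0.26,0,0,0,0,0,5]]}}

```text
time: 76.25
tool_pos: [0.4702, 0.1112, 0.2829]
tcp_rot: [-0.066, 1.558, 0.069]
wrist_force: [0.8, 0.4, -0.7]
width: 0.277
```

Run:
```python
from h import *
a=np.radians(7.5); c=np.array([.499,-.112]); x=np.array([np.cos(a),np.sin(a)])
P=c-.04*x; print(P,monitor.read_state()['tool_pos'],monitor.read_state()['width'])
for z in (.15,.014): print(move([*P,z],rot(a),pinch=False))
```

```text
[ 0.4593 -0.1172] [0.4702 0.1112 0.2829] 0.2766697379113563
(array([ 0.1322, -0.2268, -0.0322]), array([-0.0443,  0.012 , -0.0012]))
(array([ 0.2682, -0.227 , -0.0338]), array([-0.0443,  0.012 , -0.0012]))
```

Request:
{"name": "jog_arm", "arguments": {"rows": [[0,-0.04,-0.005,0,0,0,5],[0,-0.09,-0.01,0,0,0,5],[0,-0.14,-0.02,-0.02,0.005,0,5],[0.03,-0.19,-0.03,-0.044,0.012,0,5],[0.08,-0.227,-0.033,-0.044,0.012,0,5],[0.13,-0.227,-0.033,-0.044,0.012,0,5],[0.17,-0.227,-0.033,-0.044,0.012,0,5],[0.21,-0.227,-0.033,-0.044,0.012,0,5],[0.24,-0.227,-0.034,-0.044,0.012,0,5],[0.255,-0.227,-0.034,-0.044,0.012,0,5],[0.263,-0.227,-0.034,-0.044,0.012,0,5],[0.2665,-0.227,-0.034,-0.044,0.012,0,5],[0.2665,-0.227,-0.034,-0.044,0.012,0,5],[0.2665,-0.227,-0.034,-0.044,0.012,0,5]]}}

```text
time: 77.65
tool_pos: [0.4592, -0.1172, 0.0157]
tcp_rot: [-0.102, 1.568, 0.103]
wrist_force: [-0.2, 0.6, -1.5]
width: 0.273
```

Request:
{"name": "jog_arm", "arguments": {"rows": [[0.0012,0,0,0,0,0,5],[0.0012,0,0,0,0,0,5],[0.0012,0,0,0,0,0,30],[0.0012,0,0,0,0,0,45],[0.0012,0,0,0,0,0,45],[0,0,0,0,0,0,45],[-0.02,0,0,0,0,0,45],[-0.06,0,0,0,0,0,45],[-0.11,0,0,0,0,0,45],[-0.16,0,0,0,0,0,45],[-0.21,0,0,0.3,0,0,45],[-0.26,0,0,0.6,0,0,45],[-0.28,0,0,1.0,0,0,45],[-0.28,0,0,1.5,0,0,45],[-0.28,0,0,1.5,0,0,45],[-0.28,0,0,1.5,0,0,45],[-0.28,0,0,1.5,0,0,45],[-0.28,0,0,1.5,0,0,45],[-0.28,0,0,1.5,0,0,45]]}}

```text
time: 79.55
tool_pos: [0.4589, -0.1174, 0.2957]
tcp_rot: [0.952, 1.353, -0.95]
wrist_force: [-0.1, -0.2, 0.9]
width: 0.447
```

Run:
```python
from h import *
print(monitor.read_state()['q'],move([.615,.123,.30],rot(np.deg2rad(-175)),pinch=False))
```

```text
[-0.3039 -0.1602  1.931   0.0011  1.3707 -0.6494] (array([-0.004 ,  0.2283, -0.1734]), array([ 1.8288, -0.0012,  0.0003]))
```

Request:
{"name": "jog_arm", "arguments": {"rows": [[-0.01,0.04,-0.03,0.3,0,0,45],[-0.01,0.08,-0.06,0.6,0,0,45],[-0.01,0.12,-0.09,0.9,0,0,45],[-0.01,0.16,-0.12,1.3,0,0,45],[-0.004,0.2,-0.15,1.6,0,0,45],[-0.004,0.228,-0.173,1.829,0,0,45],[-0.004,0.228,-0.173,1.829,0,0,45],[-0.004,0.228,-0.173,1.829,0,0,45],[-0.004,0.228,-0.173,1.829,0,0,45],[-0.004,0.228,-0.173,1.829,0,0,45],[-0.004,0.228,-0.173,1.829,0,0,45],[-0.004,0.228,-0.173,1.829,0,0,45],[-0.004,0.228,-0.173,1.829,0,0,45],[-0.004,0.228,-0.173,1.829,0,0,45],[-0.004,0.228,-0.173,1.829,0,0,45]]}}

```text
time: 81.05
tool_pos: [0.6148, 0.1225, 0.2999]
tcp_rot: [2.177, 0.098, -2.176]
wrist_force: [-0.9, 0.3, -0.2]
width: 0.451
```

Run:
```python
from det import *
T,s,w,m,o=det(.032,panpoly(.5366,.1157,5)); print(T[:3,3],s['time'],s['q'])
for x in o: print(x)
cv2.imwrite("pics/w11.png",np.hstack([np.clip(cv2.resize(w,(400,300))*1.4,0,255).astype(np.uint8),cv2.cvtColor(cv2.resize(m,(400,300)),8)]))
if o: x=max(o,key=lambda x:x[0]); print(move([*(x[2]/1000),.018],rot(np.deg2rad(5-180)),T,pinch=False))
```

```text
[0.6148 0.1225 0.2999] 81.05 [0.1565 0.1393 1.6268 0.001  1.3752 1.638 ]
(849.5, (249, 122, 18, 51), array([612.9, 121.3]), array([68.9, 23.8]), 5.1)
(array([0.2819, 0.0014, 0.0021]), array([ 0.0018, -0.0003,  0.001 ]))
```

Request:
{"name": "jog_arm", "arguments": {"rows": [[0.04,0.001,0.002,0,0,0,50],[0.09,0.001,0.002,0,0,0,50],[0.14,0.001,0.002,0,0,0,50],[0.19,0.001,0.002,0,0,0,50],[0.23,0.001,0.002,0,0,0,50],[0.26,0.001,0.002,0,0,0,50],[0.275,0.001,0.002,0,0,0,50],[0.282,0.001,0.002,0,0,0,50],[0.282,0.001,0.002,0,0,0,50],[0.282,0.001,0.002,0,0,0,35],[0.282,0.001,0.002,0,0,0,20],[0.282,0.001,0.002,0,0,0,5],[0.282,0.001,0.002,0,0,0,5],[0.282,0.001,0.002,0,0,0,5],[0.282,0.001,0.002,0,0,0,5]]}}

```text
time: 82.7
tool_pos: [0.6151, 0.122, 0.0205]
tcp_rot: [2.182, 0.098, -2.172]
wrist_force: [-0.3, -0.0, 7.0]
width: 0.272
```

Request:
{"name": "jog_arm", "arguments": {"rows": [[-0.02,0,0,0,0,0,5],[-0.06,0,0,0,0,0,5],[-0.1,0,0,0,0,0,5],[-0.15,0,0,0,0,0,5],[-0.2,0,0,0,0,0,5],[-0.24,0,0,0,0,0,5],[-0.28,0,0,0,0,0,5],[-0.28,0,0,0,0,0,5],[-0.28,0,0,0,0,0,5]]}}

```text
time: 83.6
tool_pos: [0.6143, 0.1216, 0.3023]
tcp_rot: [2.186, 0.098, -2.168]
wrist_force: [0.5, 0.7, -2.0]
width: 0.271
```

Run:
```python
from det import *
a=np.radians(7.5); c=np.array([.499,-.112]); x=np.array([np.cos(a),np.sin(a)])
s=monitor.read_state();print(s['tool_pos'],s['width'],s['wrist_force'])
T,s2,w,m,o=det(.028,panpoly(.499,-.112,7.5,.084,.064),cam="top")
for q in o: print(q)
P=c+.042*x
for z in (.28,.0165): print(move([*P,z],rot(a-np.pi),T,pinch=False))
```

```text
[0.6143 0.1216 0.3023] 0.271278799716287 [ 0.4816  0.6882 -1.9548]
(array([0.0212, 0.2208, 0.0936]), array([-0.0427, -0.0082,  0.0014]))
(array([0.2847, 0.2212, 0.0958]), array([-0.0427, -0.0082,  0.0014]))
```

Request:
{"name": "jog_arm", "arguments": {"rows": [[0.005,0.04,0.015,-0.01,0,0,5],[0.01,0.08,0.03,-0.02,-0.004,0,5],[0.02,0.13,0.05,-0.03,-0.008,0,5],[0.021,0.18,0.07,-0.043,-0.008,0,5],[0.06,0.221,0.093,-0.043,-0.008,0,5],[0.11,0.221,0.094,-0.043,-0.008,0,5],[0.16,0.221,0.095,-0.043,-0.008,0,5],[0.2,0.221,0.095,-0.043,-0.008,0,5],[0.24,0.221,0.096,-0.043,-0.008,0,5],[0.265,0.221,0.096,-0.043,-0.008,0,5],[0.278,0.221,0.096,-0.043,-0.008,0,5],[0.284,0.221,0.096,-0.043,-0.008,0,5],[0.284,0.221,0.096,-0.043,-0.008,0,5],[0.284,0.221,0.096,-0.043,-0.008,0,5]]}}

```text
time: 85.15
tool_pos: [0.5385, -0.1083, 0.0218]
tcp_rot: [2.146, 0.141, -2.159]
wrist_force: [-20.6, 1.6, 60.3]
width: 0.274
```

Request:
{"name": "jog_arm", "arguments": {"rows": [[-0.03,0,0,0,0,0,5],[-0.08,0,0,0,0,0,5],[-0.13,0,0,0,0,0,5],[-0.18,0,0,0,0,0,5],[-0.22,0,0.02,0,0,0,5],[-0.22,0,-0.02,0,0,0,5],[-0.22,0,-0.06,0,0,0,5],[-0.22,0,-0.06,0,0,0,5],[-0.22,0,-0.06,0,0,0,5]]}}

```text
time: 86.05
tool_pos: [0.5981, -0.0996, 0.2385]
tcp_rot: [2.141, 0.143, -2.165]
wrist_force: [-0.1, -0.6, -2.1]
width: 0.272
```

Run:
```python
from h import *
T,s=tcp(); print(T,s['width'],s['wrist_force']); np.save("Tw12",T)
w=np.mean([imaging.read_camera("wrist").astype(float) for _ in range(3)],0); sc=np.mean([imaging.read_camera("scene").astype(float) for _ in range(3)],0)
t=np.mean([imaging.read_camera("top").astype(float) for _ in range(3)],0)
a=cv2.resize(w,(400,300),interpolation=2); b=cv2.resize(sc[150:375,80:380],(400,300),interpolation=2); c=cv2.resize(sc[200:290,160:280],(400,300),interpolation=2); d=cv2.resize(t[180:270,170:290],(400,300),interpolation=2)
cv2.imwrite("pics/w12.png",np.clip(np.vstack([np.hstack([a,b]),np.hstack([c,d])])*1.5,0,255).astype(np.uint8))
```

```text
[[-0.0109  0.1322 -0.9912  0.5981]
 [-0.0007 -0.9912 -0.1322 -0.0996]
 [-0.9999 -0.0007  0.0109  0.2385]
 [ 0.      0.      0.      1.    ]] 0.27212217789965226 [-0.0578 -0.5803 -2.1301]
```

View pics/w12.png

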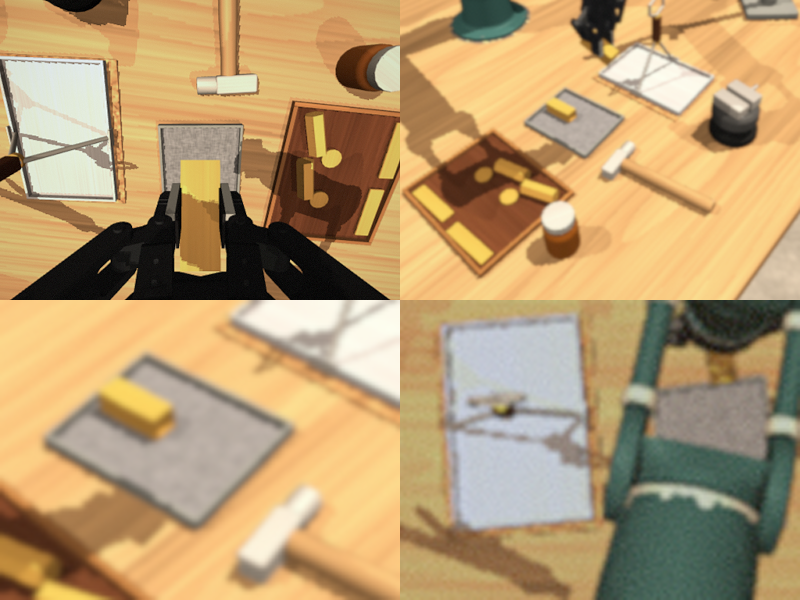

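Run:
```python
from h import *
S=lambda u,v:(160+u*.3,200+(v-300)*.3)
q=np.array([p2w("scene",*S(*p),.012)[:2] for p in [(145,355),(293,430),(195,527),(45,440)]]); print(q,q.mean(0))
t=np.array([p2w("scene",*S(*p),.028)[:2] for p in [(100,392),(125,377),(176,408),(152,428)]]); print(t,t.mean(0))
r=cv2.minAreaRect((q*1000).astype(np.float32)); print(r,cv2.minAreaRect((t*1000).astype(np.float32)))
T=np.load("Tw12.npy")
W=lambda u,v:(u*1.28,v*1.28)
print("wrist tray far corners",[p2w("wrist",*W(*p),.012,T)[:2] for p in [(158,125),(243,125)]])
c=q.mean(0); d=(q[1]-q[0]+q[2]-q[3])/2; d/=np.linalg.norm(d); print("yaw",np.degrees(np.arctan2(d[1],d[0])),"tube local",(t.mean(0)-c)@d,(t.mean(0)-c)@[-d[1],d[0]])
```

```text
[[ 0.4119 -0.0617]
 [ 0.5858 -0.0404]
 [ 0.6013 -0.1718]
 [ 0.4309 -0.1931]] [ 0.5075 -0.1167]
[[ 0.4343 -0.1318]
 [ 0.436  -0.1041]
 [ 0.501  -0.1003]
 [ 0.5037 -0.1306]] [ 0.4687 -0.1167]
((506.8876953125, -116.93000793457031), (175.2090301513672, 132.76124572753906), 6.97998046875) ((468.7491760253906, -116.01640319824219), (69.37757110595703, 30.340620040893555), 1.0085911750793457)
wrist tray far corners [array([ 0.5779, -0.034 ]), array([ 0.5958, -0.1678])]
yaw 7.055848942539678 tube local -0.03841351799133432 0.0048042747131837055
```

Run:
```python
from h import *
from scipy.optimize import fsolve
w=np.mean([imaging.read_camera("wrist").astype(float) for _ in range(3)],0)
h=cv2.cvtColor(np.clip(w*1.5,0,255).astype(np.uint8),cv2.COLOR_BGR2HSV)
for v in range(180,384,6): print(v,[ (h[v,u].tolist()) for u in (245,256,267)])
p=imaging.camera_params("wrist"); C=p['T_tool_cam']
def row(x,z):
    c=C[:3,:3].T@(np.array([x,0,z])-C[:3,3]); return c[1]/c[2]*p['fy']+p['cy']
for A,B in ((205,346),(198,320)):
    f=fsolve(lambda q:[row(-.0115-.034*np.sin(q[1]),q[0]-.034*np.cos(q[1]))-A,row(-.0115+.034*np.sin(q[1]),q[0]+.034*np.cos(q[1]))-B],[0,0]); print("shift z",f[0],"tilt deg",np.degrees(f[1]))
```

```text
180 [[17, 43, 171], [16, 42, 175], [16, 43, 159]]
186 [[16, 41, 176], [17, 41, 168], [16, 44, 158]]
192 [[16, 43, 165], [16, 40, 159], [16, 43, 161]]
198 [[16, 41, 179], [17, 42, 172], [15, 42, 170]]
204 [[20, 85, 186], [20, 81, 191], [21, 85, 181]]
210 [[23, 149, 227], [23, 150, 226], [24, 147, 227]]
216 [[24, 148, 226], [23, 149, 228], [24, 148, 226]]
222 [[23, 149, 226], [23, 149, 227], [24, 148, 227]]
228 [[23, 148, 227], [23, 148, 227], [24, 145, 228]]
234 [[23, 149, 227], [23, 150, 226], [23, 148, 228]]
240 [[23, 148, 227], [23, 151, 228], [24, 147, 227]]
246 [[23, 149, 229], [23, 150, 226], [24, 148, 226]]
252 [[15, 171, 170], [23, 150, 226], [23, 149, 227]]
258 [[16, 171, 172], [18, 165, 172], [21, 154, 187]]
264 [[16, 168, 173], [16, 169, 173], [16, 168, 153]]
270 [[16, 168, 172], [16, 169, 173], [16, 171, 151]]
276 [[16, 171, 171], [16, 168, 170], [16, 169, 177]]
282 [[16, 167, 171], [16, 168, 172], [16, 170, 176]]
288 [[16, 172, 168], [16, 171, 170], [16, 169, 177]]
294 [[16, 167, 169], [16, 170, 170], [16, 170, 175]]
300 [[16, 169, 167], [16, 170, 168], [16, 170, 174]]
306 [[16, 167, 166], [16, 169, 169], [17, 170, 171]]
312 [[16, 172, 166], [16, 169, 167], [16, 171, 171]]
318 [[16, 175, 163], [16, 166, 167], [17, 173, 168]]
324 [[16, 171, 163], [16, 169, 166], [16, 169, 169]]
330 [[17, 169, 161], [16, 171, 166], [16, 170, 168]]
336 [[16, 169, 160], [16, 171, 166], [16, 172, 165]]
342 [[22, 154, 202], [16, 172, 163], [17, 170, 165]]
348 [[21, 114, 223], [23, 110, 223], [23, 112, 224]]
354 [[53, 68, 15], [113, 255, 4], [140, 51, 15]]
360 [[165, 39, 13], [75, 85, 6], [0, 23, 11]]
366 [[0, 46, 11], [0, 55, 14], [23, 64, 16]]
372 [[15, 43, 12], [50, 64, 12], [36, 75, 17]]
378 [[170, 85, 9], [30, 43, 12], [120, 55, 14]]
shift z 0.006575742628047321 tilt deg -33.83507487727131
shift z 0.0015579919826299604 tilt deg -2.537280033479849
```

Run:
```python
from h import *
T,s=tcp(); print(T[:3,3],s['time'])
for z in (.06,.019): print(move([.5466,-.1057,z],rot(np.deg2rad(7.5-180)),T,pinch=False))
```

```text
[ 0.5992 -0.1001  0.2416] 86.65
(array([ 0.1819, -0.0016,  0.0518]), array([ 0.0008,  0.0055, -0.001 ]))
(array([ 0.2229, -0.0016,  0.0516]), array([ 0.0008,  0.0055, -0.001 ]))
```

Request:
{"name": "jog_arm", "arguments": {"rows": [[0.04,-0.001,0.03,0,0.005,0,5],[0.08,-0.0015,0.05,0,0.005,0,5],[0.12,-0.0015,0.052,0,0.005,0,5],[0.15,-0.0015,0.052,0,0.005,0,5],[0.175,-0.0015,0.052,0,0.005,0,5],[0.182,-0.0015,0.052,0,0.005,0,5],[0.19,-0.0015,0.052,0,0.005,0,5],[0.195,-0.0015,0.052,0,0.005,0,5],[0.2,-0.0015,0.052,0,0.005,0,5],[0.204,-0.0015,0.052,0,0.005,0,5],[0.208,-0.0015,0.052,0,0.005,0,5],[0.21,-0.0015,0.052,0,0.005,0,5],[0.21,-0.0015,0.052,0,0.005,0,5]], "force": 20}}

```text
time: 87.95
tool_pos: [0.5461, -0.1058, 0.0317]
tcp_rot: [2.152, 0.141, -2.154]
wrist_force: [0.1, -0.4, -1.5]
width: 0.278
```

```bash
cat > tilt.py <<'E'
from h import *
from scipy.optimize import fsolve
T,s=tcp(); print(T[:3,3],s['width'],s['wrist_force'])
w=np.mean([imaging.read_camera("wrist").astype(float) for _ in range(2)],0)
h=cv2.cvtColor(np.clip(w*1.5,0,255).astype(np.uint8),cv2.COLOR_BGR2HSV)
sat=h[150:384,252:260,1].mean(1); hue=h[150:384,252:260,0].mean(1); val=h[150:384,252:260,2].mean(1)
print([(150+i,int(hue[i]),int(sat[i]),int(val[i])) for i in range(0,234,6)])
E
python3 tilt.py
```

```text
[ 0.5461 -0.1058  0.0317] 0.27797547700908115 [ 0.1465 -0.3501 -1.4865]
[(150, 14, 139, 219), (156, 14, 141, 207), (162, 21, 43, 74), (168, 21, 46, 157), (174, 15, 42, 160), (180, 15, 41, 140), (186, 15, 42, 150), (192, 15, 41, 159), (198, 15, 43, 123), (204, 21, 111, 132), (210, 22, 150, 232), (216, 22, 150, 231), (222, 22, 150, 231), (228, 22, 149, 231), (234, 22, 149, 231), (240, 22, 149, 231), (246, 22, 149, 231), (252, 22, 150, 231), (258, 16, 168, 165), (264, 16, 168, 177), (270, 16, 167, 176), (276, 16, 169, 176), (282, 16, 170, 173), (288, 16, 169, 174), (294, 16, 169, 172), (300, 16, 169, 171), (306, 16, 170, 170), (312, 16, 169, 170), (318, 16, 170, 169), (324, 16, 169, 169), (330, 16, 171, 167), (336, 16, 170, 166), (342, 15, 170, 165), (348, 23, 149, 227), (354, 122, 166, 7), (360, 46, 84, 13), (366, 71, 53, 13), (372, 90, 55, 12), (378, 51, 65, 13)]
```

Request:
{"name": "jog_arm", "arguments": {"rows": [[0.002,0,0,0,0,0,5],[0.004,0,0,0,0,0,5],[0.006,0,0,0,0,0,5],[0.008,0,0,0,0,0,5],[0.009,0,0,0,0,0,5],[0.009,0,0,0,0,0,5]]}}

```text
time: 88.65
tool_pos: [0.5463, -0.1058, 0.0231]
tcp_rot: [2.152, 0.141, -2.153]
wrist_force: [-0.3, 1.4, -0.4]
width: 0.273
```

```bash
python3 tilt.py
```

```text
[ 0.5463 -0.1058  0.0231] 0.27308458623515464 [-0.3333  1.3697 -0.4258]
[(150, 14, 141, 216), (156, 14, 141, 218), (162, 14, 141, 204), (168, 21, 47, 70), (174, 20, 46, 158), (180, 15, 42, 165), (186, 15, 41, 150), (192, 15, 42, 153), (198, 15, 42, 150), (204, 21, 111, 135), (210, 22, 151, 231), (216, 22, 150, 232), (222, 22, 150, 232), (228, 22, 150, 232), (234, 22, 149, 232), (240, 22, 149, 231), (246, 22, 149, 231), (252, 23, 148, 232), (258, 16, 171, 160), (264, 16, 169, 176), (270, 16, 168, 176), (276, 16, 169, 175), (282, 16, 168, 174), (288, 16, 169, 174), (294, 16, 168, 173), (300, 16, 169, 171), (306, 16, 169, 172), (312, 16, 168, 171), (318, 16, 170, 169), (324, 16, 170, 169), (330, 16, 170, 168), (336, 16, 170, 167), (342, 17, 166, 174), (348, 23, 149, 228), (354, 105, 168, 9), (360, 91, 81, 10), (366, 42, 66, 12), (372, 67, 56, 13), (378, 68, 66, 12)]
```

Run:
```python
from h import *
from scipy.optimize import fsolve
p=imaging.camera_params("wrist"); C=p['T_tool_cam']
def row(x,z):
    c=C[:3,:3].T@(np.array([x,0,z])-C[:3,3]); return c[1]/c[2]*p['fy']+p['cy']
for t in (0,-5,-10,-15,-20):
    t=np.radians(t)
    f=fsolve(lambda q:[row(q[1]-.034*np.sin(t),q[0]-.034*np.cos(t))-205,row(q[1]+.034*np.sin(t),q[0]+.034*np.cos(t))-346],[0,-.02])
    low=f[1]+.034*abs(np.sin(t))+.025*np.cos(t); print(np.degrees(t),f,"lowest below TCP",low)
```

```text
0.0 [-0.0061 -0.0369] lowest below TCP -0.011930378827217349
-5.0 [-0.0023 -0.0306] lowest below TCP -0.002685891227607342
-10.0 [ 0.0008 -0.025 ] lowest below TCP 0.0054946866847560664
-14.999999999999998 [ 0.0033 -0.0204] lowest below TCP 0.012549095772392802
-20.0 [ 0.0051 -0.0167] lowest below TCP 0.018423647723238977
```

Request:
{"name": "jog_arm", "arguments": {"rows": [[0.002,0,0,0,0,0,5],[0.004,0,0,0,0,0,5],[0.006,0,0,0,0,0,5],[0.007,0,0,0,0,0,5],[0.007,0,0,0,0,0,5]]}}

```text
time: 89.25
tool_pos: [0.5465, -0.106, 0.022]
tcp_rot: [2.151, 0.141, -2.154]
wrist_force: [-18.4, 2.5, 41.1]
width: 0.276
```

Request:
{"name": "jog_arm", "arguments": {"rows": [[-0.001,0,0,0,0,0,5],[-0.001,0,0,0,0,0,5],[-0.001,0,0,0,0,0,5]]}}

```text
time: 89.55
tool_pos: [0.5468, -0.1061, 0.0228]
tcp_rot: [2.151, 0.141, -2.153]
wrist_force: [1.1, -0.8, 2.6]
width: 0.268
```

```bash
python3 tilt.py
```

```text
[ 0.5468 -0.1061  0.0228] 0.26819476362683714 [ 1.1175 -0.8054  2.5662]
[(150, 14, 140, 216), (156, 14, 140, 218), (162, 14, 141, 204), (168, 22, 47, 75), (174, 20, 45, 158), (180, 15, 42, 162), (186, 15, 42, 141), (192, 16, 42, 147), (198, 15, 41, 142), (204, 20, 78, 100), (210, 22, 150, 232), (216, 22, 149, 232), (222, 22, 149, 232), (228, 22, 150, 232), (234, 22, 150, 231), (240, 22, 149, 231), (246, 22, 150, 232), (252, 22, 149, 231), (258, 18, 165, 175), (264, 16, 168, 175), (270, 16, 168, 177), (276, 16, 169, 175), (282, 16, 168, 175), (288, 16, 169, 173), (294, 16, 168, 173), (300, 16, 168, 172), (306, 16, 170, 171), (312, 16, 169, 170), (318, 16, 169, 169), (324, 16, 169, 169), (330, 16, 170, 168), (336, 16, 169, 168), (342, 16, 171, 165), (348, 23, 150, 227), (354, 115, 144, 7), (360, 89, 90, 10), (366, 67, 61, 12), (372, 81, 62, 13), (378, 100, 69, 13)]
```

Request:
{"name": "jog_arm", "arguments": {"rows": [[0,0,0,0,0,0,27],[0,0,0,0,0,0,29],[0,0,0,0,0,0,32],[0,0,0,0,0,0,36],[0,0,0,0,0,0,45],[0,0,0,0,0,0,45],[0,0,0,0,0,0,45],[0,0,0,0,0,0,45]]}}

```text
time: 90.45
tool_pos: [0.5469, -0.1061, 0.0228]
tcp_rot: [2.151, 0.141, -2.154]
wrist_force: [0.1, 0.5, -0.3]
width: 0.453
```

```bash
python3 tilt.py
```

```text
[ 0.5469 -0.1061  0.0228] 0.4528963414687208 [ 0.0908  0.5044 -0.3327]
[(150, 14, 140, 220), (156, 14, 140, 223), (162, 14, 140, 209), (168, 20, 45, 78), (174, 20, 46, 161), (180, 15, 42, 164), (186, 14, 42, 143), (192, 15, 41, 150), (198, 15, 42, 162), (204, 15, 117, 131), (210, 18, 159, 235), (216, 16, 171, 145), (222, 16, 175, 120), (228, 19, 159, 236), (234, 19, 157, 235), (240, 23, 148, 236), (246, 23, 147, 237), (252, 22, 150, 229), (258, 16, 170, 175), (264, 16, 169, 175), (270, 16, 170, 175), (276, 16, 169, 175), (282, 16, 170, 174), (288, 16, 169, 173), (294, 16, 169, 173), (300, 16, 170, 172), (306, 16, 170, 171), (312, 19, 159, 196), (318, 22, 148, 234), (324, 22, 149, 232), (330, 23, 148, 237), (336, 23, 148, 236), (342, 23, 149, 231), (348, 23, 149, 231), (354, 120, 184, 7), (360, 57, 59, 10), (366, 80, 75, 13), (372, 56, 62, 12), (378, 59, 43, 13)]
```

Request:
{"name": "jog_arm", "arguments": {"rows": [[-0.01,0,0,0,0,0,45],[-0.03,0,0,0,0,0,45],[-0.07,0,0,0,0,0,45],[-0.12,0,0,0,0,0,45],[-0.17,0,0,0,0,0,45],[-0.22,0,0.04,0,0,0,45],[-0.27,0,0.08,0,0,0,45],[-0.3,0,0.12,0,0,0,45],[-0.3,0,0.15,0,0,0,45],[-0.3,0,0.15,0,0,0,45]]}}

```text
time: 91.55
tool_pos: [0.3964, -0.1262, 0.3279]
tcp_rot: [2.157, 0.135, -2.146]
wrist_force: [0.8, 0.1, 0.1]
width: 0.446
```

Run:
```python
from det import *
P=panpoly(.499,-.112,7.5,.084,.064)
for cam in ("wrist","top","scene"):
    T,s,w,m,o=det(.028,P,zp=.003,cam=cam); print(cam,T[:3,3])
    for x in o: print(x)
    np.save("v_"+cam,w)
```

```text
wrist [ 0.3964 -0.1262  0.3279]
(1962.5, (245, 12, 20, 111), array([ 494.7, -112. ]), array([138.9,  27.1]), 7.4)
top [ 0.3987 -0.1255  0.3235]
scene [ 0.3988 -0.1252  0.3217]
(473.0, (190, 224, 41, 28), array([ 506.9, -119.9]), array([163.9,  45.3]), 7.2)
```

Run:
```python
from det import *
T,s=tcp(); w=np.mean([imaging.read_camera("wrist").astype(float) for _ in range(6)],0)
h=cv2.cvtColor(np.clip(w*1.4,0,255).astype(np.uint8),cv2.COLOR_BGR2HSV); m=cv2.inRange(h,(15,100,60),(36,255,255))
print(T[:3,3])
for v in range(6,132,6):
    us=np.where(m[v,225:290]>0)[0]+225
    if len(us)<5: print(v,len(us)); continue
    a,b=p2w("wrist",us.min()-.5,v,.028,T),p2w("wrist",us.max()+.5,v,.028,T); mid=(us.min()+us.max())//2
    print(v,us.min(),us.max(),"w mm %.1f"%(1000*np.linalg.norm(a-b)),h[v,mid].tolist(),((a+b)/2)[:2])
g=w[:,245:262].mean((1,2)); print(np.round(g[50:90]).astype(int).tolist())
```

```text
[ 0.3988 -0.1252  0.3218]
6 0
12 247 266 w mm 25.2 [26, 146, 199] [ 0.5621 -0.1032]
18 247 266 w mm 25.3 [26, 142, 197] [ 0.5555 -0.104 ]
24 247 266 w mm 25.5 [26, 144, 197] [ 0.5488 -0.105 ]
30 247 266 w mm 25.6 [26, 143, 198] [ 0.542  -0.1059]
36 247 266 w mm 25.8 [25, 146, 198] [ 0.5351 -0.1068]
42 247 266 w mm 25.9 [25, 145, 199] [ 0.5281 -0.1077]
48 247 266 w mm 26.1 [25, 144, 200] [ 0.5211 -0.1087]
54 247 266 w mm 26.2 [25, 145, 200] [ 0.5139 -0.1096]
60 247 266 w mm 26.4 [25, 145, 200] [ 0.5067 -0.1106]
66 247 266 w mm 26.6 [25, 147, 201] [ 0.4994 -0.1116]
72 247 265 w mm 25.4 [24, 146, 206] [ 0.4919 -0.1119]
78 247 265 w mm 25.5 [25, 147, 201] [ 0.4845 -0.1129]
84 247 265 w mm 25.7 [24, 146, 202] [ 0.4769 -0.1139]
90 247 265 w mm 25.9 [24, 148, 202] [ 0.4692 -0.1149]
96 247 265 w mm 26.0 [24, 148, 202] [ 0.4614 -0.116 ]
102 247 265 w mm 26.2 [24, 148, 202] [ 0.4536 -0.117 ]
108 247 265 w mm 26.3 [24, 148, 202] [ 0.4456 -0.1181]
114 247 265 w mm 26.5 [24, 148, 203] [ 0.4375 -0.1192]
120 247 265 w mm 26.7 [23, 149, 203] [ 0.4294 -0.1203]
126 0
[108, 108, 108, 108, 108, 108, 107, 107, 107, 107, 107, 108, 108, 108, 107, 107, 107, 109, 98, 67, 60, 98, 110, 108, 108, 108, 108, 108, 109, 109, 108, 108, 107, 107, 108, 108, 108, 108, 108, 108]
```

Run:
```python
from workcell import finish_job, monitor
print(monitor.read_state()['time'],finish_job())
```

```text
the job is handed in; nothing more can be done
92.3 None
```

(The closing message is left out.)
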